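# Load the slumping moulds from the stack of glass blanks

## Task

Load the slumping moulds for the next kiln firing: take the stack of fused glass blanks apart from the top down, one at a time, and set each blank flat on the ledge of the mould of its own shape, inside the raised lip. Keep the glass level and off the bare table, and leave the mixing cup and the tape roll where they stand.

Things in the scene. Friction and masses are not known exactly. Their poses are not given: they have to be found in the camera images.
- blank_disc: round blank of ruby red opaque fused glass, 56 mm across, 9 mm thick, loose, the top piece of the stack. Origin: centre of its underside, z up. Round, so its turn does not matter. Lies loosely in the stack, a little turned and shifted; take it by opposite edges.
- blank_square: square blank of green opaque fused glass, 62 x 62 mm, 9 mm thick, loose, second from the top, under the red disc. Origin: centre of its underside, z up. x and y along its sides. Lies loosely in the stack, a little turned and shifted; take it by opposite edges.
- blank_stadium: round-ended blank of amber opaque fused glass, 112 x 66 mm with half-round ends, 9 mm thick, loose, third from the top, under the green square. Origin: centre of its underside, z up. x along its length; the grip is across y (66 mm). Lies loosely in the stack, a little turned and shifted; take it by opposite edges.
- blank_rect: long rectangular blank of cobalt blue opaque fused glass, 146 x 70 mm, 9 mm thick, loose, the bottom piece, lying on a wooden rest. Origin: centre of its underside, z up. x along its length; the grip is across y (70 mm). The rest is fixed, 100 x 42 x 14 mm, so the long edges hang free 14 mm above the table. Lies loosely in the stack, a little turned and shifted; take it by opposite edges.
- mould_disc: round ceramic slumping mould, sand-coloured, 80 mm across outside, fixed, for the round blank. Origin: centre of its underside on the table, z up, x along the line of the two raised lips. Ledge for the glass at z 34 mm; round it a lip 6 mm high with 5 mm play round the blank (bevelled to 8). The sides +y and -y have a finger notch 40 mm wide, floor at z 20 mm, cut 6 mm in under the blank's edge: fingers holding the blank across the mould's y fit there and can open.
- mould_square: square ceramic slumping mould, sand-coloured, 86 x 86 mm outside, fixed, for the square blank. Origin: centre of its underside on the table, z up, y towards the notched sides. Ledge for the glass at z 34 mm; round it a lip 6 mm high with 5 mm play round the blank (bevelled to 8). The sides +y and -y have a finger notch 44 mm wide, floor at z 20 mm, cut 6 mm in under the blank's edge: fingers holding the blank across the mould's y fit there and can open.
- mould_stadium: round-ended ceramic slumping mould, sand-coloured, 136 x 90 mm outside, fixed, for the round-ended blank. Origin: centre of its underside on the table, z up, x along its length. Ledge for the glass at z 34 mm; round it a lip 6 mm high with 5 mm play round the blank (bevelled to 8). The sides +y and -y have a finger notch 46 mm wide, floor at z 20 mm, cut 6 mm in under the blank's edge: fingers holding the blank across the mould's y fit there and can open.
- mould_rect: long rectangular ceramic slumping mould, sand-coloured, 170 x 94 mm outside, fixed, for the long rectangular blank. Origin: centre of its underside on the table, z up, x along its length. Ledge for the glass at z 34 mm; round it a lip 6 mm high with 5 mm play round the blank (bevelled to 8). The sides +y and -y have a finger notch 56 mm wide, floor at z 20 mm, cut 6 mm in under the blank's edge: fingers holding the blank across the mould's y fit there and can open.
- mixing_cup: small mixing cup with blue enamel, white rim, 49 mm across, 31 mm high, loose, a bystander. Origin: centre of its underside.
- tape_roll: roll of blue masking tape lying flat, 77 mm across, 24 mm high, loose, a bystander. Origin: centre of its underside.
Things that resemble listed ones, but are neither listed nor needed, are in the scene too. There is more than one size of the blank_rect; the one meant has the size given above.

How it is judged:
By the outcome, as a careful person would: the job done as asked, in the order asked, and still so for the second after the job is handed in, with the robot touching nothing.
It also fails if it takes over 125 s, if anything falls off the work surface, if the arm or the gripper's body presses on something with over 40 N, if the wrist force passes 120 N, or if a joint passes its speed limit or range.

## Robot

A 6-joint arm with a two-finger parallel gripper is mounted at the origin on a cart in front of the work surface, level with it; the furniture and walls round the work are solid. World frame = base frame: x ahead of the robot, y to its left, z up, the work surface at z = 0. Lengths are in mm, angles in rad, forces in N, time in s.
With the tool pointing down it reaches from about 400 to 925 mm from the base axis. Payload 12.5 kg.
Tool frame: the origin (TCP) lies on the centre line of the jaws, within the pads' length; the fingertips stand 25 mm ahead of it and the grasp point (between the pads) lies 6 mm ahead of it (env.tip_extent is the distance from the TCP to the fingertips, in mm); x points along the fingers, z is the direction in which the jaws open and shut, and the axes are right-handed (so a half turn about x gives the same grasp; the last joint's range is limited). The gripper opens to 95 mm and grips with 3 to 60 N. Pads are 20 mm wide; open, the fingers measure 119 mm over their backs; the gripper's body (75 mm by 180 mm) begins 59 mm behind the grasp point.
Start: joints at [1.13, 0.491, 1.559, -0, 1.092, -0.106], TCP at [205.346, 590.32, 239.661] pointing down, gripper open.
Joint ranges: [-3.1, 3.1], [-0.84, 2.19], [0.05, 2.79], [-1.13, 4.28], [0.06, 2.93], [-2.69, 2.69]. Speed limits (rad/s): [2.22, 2.22, 2.79, 3.14, 3.14, 3.14].

## Interface

Orientations are given as [roll, pitch, yaw] about the fixed x, y, z axes, in that order (R = Rz(yaw) Ry(pitch) Rx(roll)).
In Python, from cell import env gives the robot as it stands.
- The arm moves only by the tool step_arm, never from a script. Its argument "rows" is a list of rows, each a list of 6 numbers: the shift along the tool's x, y, z in mm, then the turn, a rotation vector about the tool's x, y, z in rad. In form: [[x, y, z, wx, wy, wz], ...]. A call has 1 to 8 rows; each row shifts and turns the pose as measured when the row begins, along the tool's axes as they then stand; what a row does not reach is not made up. A row lasts 1/8 s, in which the tool goes at most 62.5 mm and 10.7 degrees, less where a joint would pass 70% of its speed; a pose out of reach is approached as far as the arm can. A call is refused whole if a number of a shift passes 62.5 or a number of a turn 0.188, either way. A call with a gripper value outside its range is refused whole. "grip" is the finger opening in mm, from 0 to 95.1, set as the call begins (left out, the last holds). The fingers move at their own pace and stop on an object; the grip force is fixed at half the most. Time passes only in rows, so rows that do not move let the fingers close. It gives the time, the measured TCP pose, the force and the opening at its end, in the units of the state.
- env.state(): the state, without advancing time (a new reading comes with each control period).
- env.read_camera(name): name is "scene" or "top" or "wrist"; returns the picture (420x560x3 uint8, red, green, blue); there is no depth.
- env.get_calibration(name): a dict with "fx", "fy", "cx", "cy" (pixels), "pose" (4x4, takes a point from camera to world coordinates); the wrist camera has in their place "hand_eye" (4x4, takes a point from camera to tool coordinates, whose origin is the TCP and whose axes are the tool frame's). Camera axes: x right, y down, z forward; pixel columns grow to the right and rows downward; lengths in mm; the calibration is good to about 2 mm. The wrist camera is an equidistant fisheye: a pixel r from the principal point sees the ray r / f radians off the axis. A picture is of the moment at which its call begins: read the wrist's pose just before it. get_calibration takes no time and is no camera call.
- env.job_done(): hands the job in, once; it reports no verdict.
The state is a dict: "t": time; "joints": joint angles; "qvel": joint speeds; "tau": joint torques, N m; "eef_pos": TCP position; "tcp_rot": TCP orientation; "ft_force": force on the tool from outside, world axes, zero at the start; "moment": the same for the moment, N m; "opening": opening from 0.0 (shut) to 1.0 (fully open).
Only numpy, scipy, OpenCV 4.12 (cv2) and the standard library are available. Lean on these libraries where they do the work, as an engineer would, in place of code of your own. Each camera call takes 0.05 s, during which the arm holds its last target.

## Working session

There is one attempt and no reset: what is moved stays moved. The work goes in short steps, Python scripts to look and compute and a tool call to move; the robot and the scene stay as the last step left them, time stands still between calls to the robot, and variables do not carry over. Pictures are saved under pics/ and viewed, and the job is handed in when it is done.

Besides the shell and the picture viewer there is one more tool, called after "Request:" as name(argument=value, ...), one argument or row to a line, values as JSON. step_arm: Moves the arm, as the interface text tells. Its arguments: {"type":"object","properties":{"rows":{"type":"array","items":{"type":"array","items":{"type":"number"}}},"grip":{"type":"number"}},"required":["rows"]}

```bash
ls; mkdir -p pics; python3 - <<'E'
from cell import env
import cv2,numpy as np
print(env.state())
for n in ["scene","top","wrist"]:
    c=env.get_calibration(n); print(n,{k:np.round(v,4).tolist() for k,v in c.items() if not isinstance(v,str)})
    im=env.read_camera(n); cv2.imwrite(f"pics/{n}0.png",im[:,:,::-1])
E
```

```text
pics
{'t': 0.0, 'joints': array([ 1.13034810e+00,  4.91514326e-01,  1.55945019e+00, -6.66167211e-06,
        1.09167882e+00, -1.05606405e-01]), 'qvel': array([-0.00030601, -0.00086695, -0.00081313,  0.00060526,  0.00110363,
       -0.00059947]), 'tau': array([ 1.73962886e-03, -6.12640071e+01, -2.58181858e+01,  6.93216850e-02,
        4.82807436e-02, -9.12160476e-05]), 'eef_pos': array([205.27953584, 590.10040284, 239.08957902]), 'tcp_rot': array([ 3.04160958,  1.56974564, -2.00561815]), 'ft_force': array([0.30908164, 0.57379954, 0.5149332 ]), 'moment': array([-0.02379144, -0.06039189,  0.01272757]), 'opening': 0.9955730006780615}
scene {'fx': 381.8589, 'fy': 381.8589, 'cx': 272.2714, 'cy': 213.7941, 'pose': [[0.8706, -0.2238, 0.4381, 3.9831], [-0.4916, -0.4312, 0.7566, -1066.0727], [0.0196, -0.8741, -0.4854, 643.5129], [0.0, 0.0, 0.0, 1.0]]}
top {'fx': 390.5189, 'fy': 390.5189, 'cx': 277.5608, 'cy': 214.0103, 'pose': [[-0.0191, -0.9967, 0.0791, 431.5303], [-0.9998, 0.0198, 0.0079, -147.6295], [-0.0095, -0.079, -0.9968, 1257.0369], [0.0, 0.0, 0.0, 1.0]]}
wrist {'fx': 325.1923, 'fy': 325.1923, 'cx': 281.8378, 'cy': 206.865, 'hand_eye': [[-0.0011, -0.28, 0.96, -144.4025], [-0.0002, -0.96, -0.28, 78.5794], [1.0, -0.0005, 0.001, 0.6177], [0.0, 0.0, 0.0, 1.0]]}
```

View pics/scene0.png

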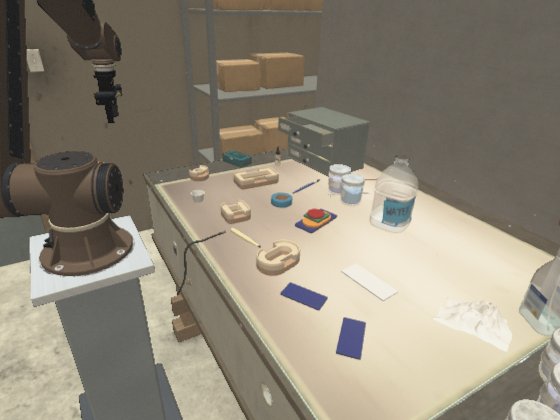

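View pics/top0.png

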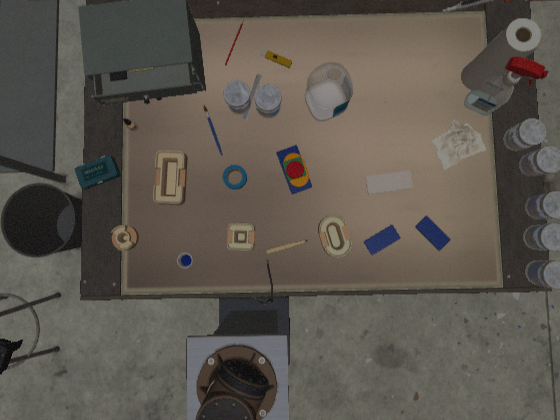

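View pics/wrist0.png

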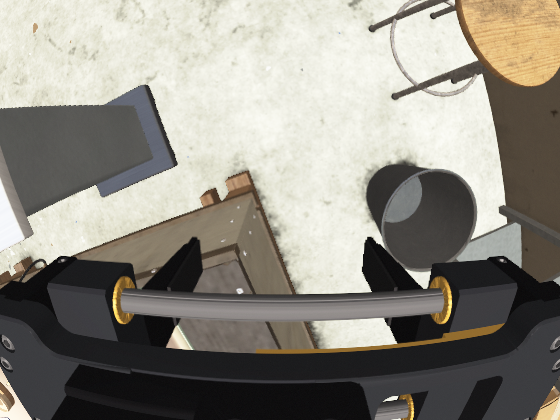

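```bash
cat > h.py <<'E'
import numpy as np,cv2
from scipy.spatial.transform import Rotation as R
from cell import env
def back(n,px,z,st=None):
    c=env.get_calibration(n); u=(px[0]-c['cx'])/c['fx'];v=(px[1]-c['cy'])/c['fy']
    if n=='wrist':
        r=np.hypot(u,v); s=np.sin(r)/r if r>1e-9 else 1
        d=np.array([u*s,v*s,np.cos(r)]); T=tcp(st)@np.array(c['hand_eye'])
    else:
        d=np.array([u,v,1.]); T=np.array(c['pose'])
    d=T[:3,:3]@d; o=T[:3,3]
    return o+d*(z-o[2])/d[2]
def proj(n,P,st=None):
    c=env.get_calibration(n)
    T=tcp(st)@np.array(c['hand_eye']) if n=='wrist' else np.array(c['pose'])
    p=np.linalg.inv(T)@np.append(P,1); p=p[:3]
    if n=='wrist':
        rr=np.hypot(p[0],p[1]); th=np.arctan2(rr,p[2]); k=th/rr
        return np.array([c['cx']+c['fx']*p[0]*k,c['cy']+c['fy']*p[1]*k])
    return np.array([c['cx']+c['fx']*p[0]/p[2],c['cy']+c['fy']*p[1]/p[2]])
def tcp(st):
    T=np.eye(4);T[:3,:3]=R.from_euler('xyz',st['tcp_rot']).as_matrix();T[:3,3]=st['eef_pos'];return T
def goal(pos,psi,near=None):
    # tool x down, tool z horizontal at world yaw psi
    x=np.array([0,0,-1.]);z=np.array([np.cos(psi),np.sin(psi),0]);y=np.cross(z,x)
    T=np.eye(4);T[:3,:3]=np.c_[x,y,z];T[:3,3]=pos;return T
def delta(T0,T1):
    D=np.linalg.inv(T0)@T1
    return D[:3,3],R.from_matrix(D[:3,:3]).as_rotvec()
def crop(im,x0,y0,x1,y1,k,name):
    c=cv2.resize(im[y0:y1,x0:x1,::-1],None,fx=k,fy=k,interpolation=cv2.INTER_CUBIC);cv2.imwrite('pics/'+name,c)
E
python3 - <<'E'
from h import *
im=cv2.imread('pics/top0.png')[:,:,::-1]
crop(im,265,135,365,205,8,'c_stack.png')
crop(im,100,140,200,210,8,'c_rect.png'); crop(im,100,210,200,280,8,'c_disc.png')
crop(im,200,205,300,275,8,'c_sq.png'); crop(im,290,200,390,270,8,'c_st.png')
for n,p,z in [('stack',(294,169),40),('disc',(124,237),38),('sq',(241,236),38),('st',(334,236),38),('rect',(170,177),38),('cup',(185,261),30),('tape',(234,177),24)]:
    print(n,back('top',p,z).round(1))
T=tcp(env.state());print(T.round(3))
E
```

```text
stack [ 669.5 -192.5   40. ]
disc [465.7 343.8  38. ]
sq [461.7 -22.5  38. ]
st [ 456.1 -312.3   38. ]
rect [652.5 200.1  38. ]
cup [387.2 154.6  30. ]
tape [650.8  -0.9  24. ]
[[-0.00000e+00 -9.44000e-01  3.29000e-01  2.05289e+02]
 [-1.00000e-03  3.29000e-01  9.44000e-01  5.90162e+02]
 [-1.00000e+00  0.00000e+00 -1.00000e-03  2.39209e+02]
 [ 0.00000e+00  0.00000e+00  0.00000e+00  1.00000e+00]]
```

View pics/c_stack.png

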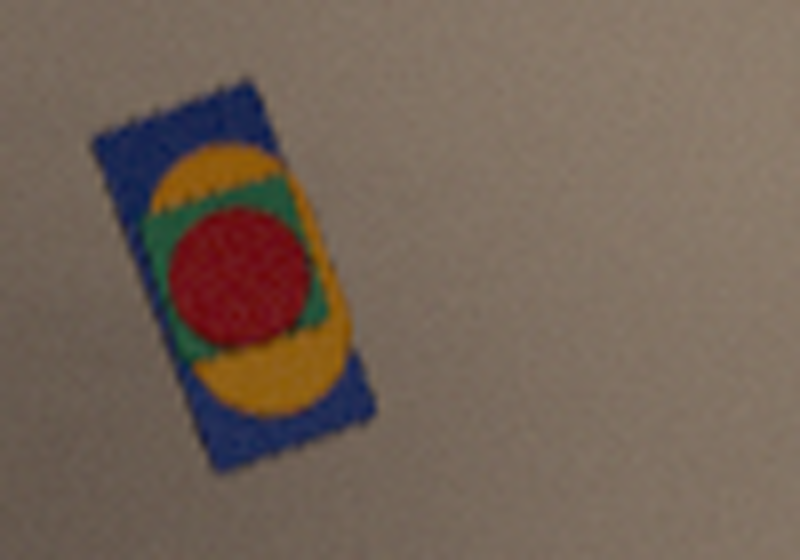

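View pics/c_rect.png

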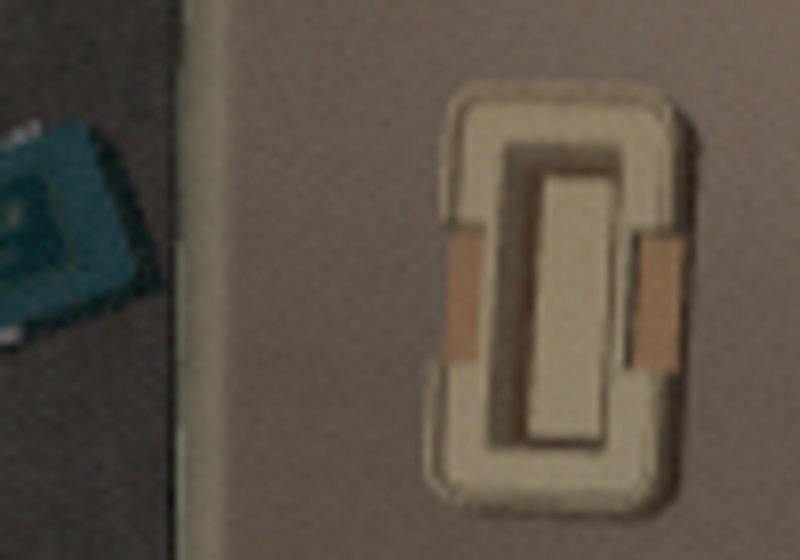

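View pics/c_disc.png

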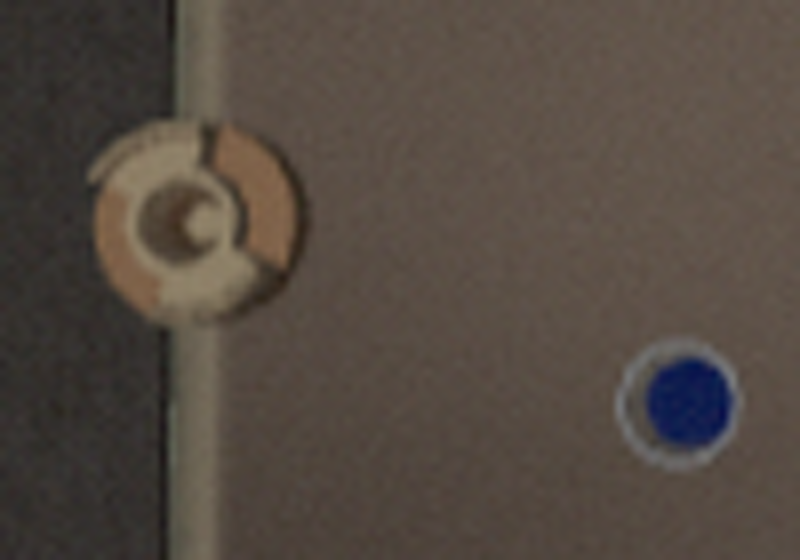

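View pics/c_sq.png

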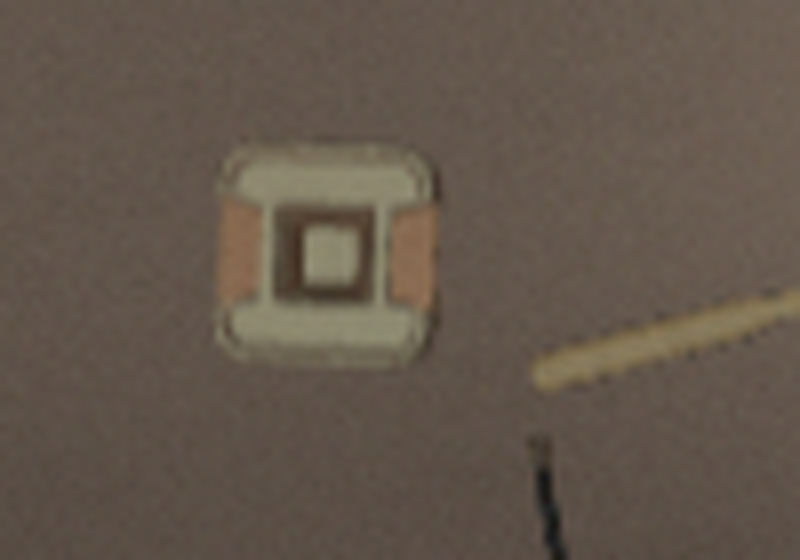

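View pics/c_st.png

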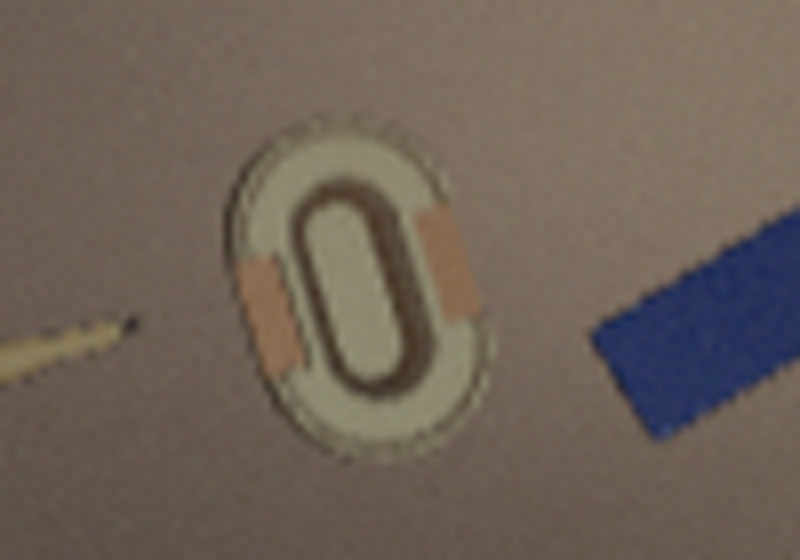

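```bash
cat >> h.py <<'E'
def plan(pos,psi,n=None,vmax=55,wmax=0.18,T0=None,rnd=1):
    T=tcp(env.state()) if T0 is None else T0.copy()
    G=goal(pos,psi)
    # yaw of tool z now
    def yaw(T): return np.arctan2(T[1,2],T[0,2])
    d=np.array(pos)-T[:3,3]; dy=(psi-yaw(T))
    dy=(dy+np.pi)%(2*np.pi)-np.pi
    if n is None: n=max(1,int(np.ceil(max(np.linalg.norm(d)/vmax,abs(dy)/wmax))))
    rows=[]
    y0=yaw(T);p0=T[:3,3].copy()
    for i in range(1,n+1):
        Gi=goal(p0+d*i/n,y0+dy*i/n)
        s,w=delta(T,Gi); row=[round(v,rnd) for v in s]+[round(v,3) for v in w]
        D=np.eye(4);D[:3,3]=row[:3];D[:3,:3]=R.from_rotvec(row[3:]).as_matrix();T=T@D
        rows.append([float(v) for v in row])
    q1=np.arctan2(pos[1],pos[0]); print('psi',psi,'q6 end ~',round(((q1-psi)+np.pi)%(2*np.pi)-np.pi,2),'rows',n)
    print(rows); return T
E
python3 - <<'E'
from h import *
plan((430,290,260),-1.3)
T=tcp(env.state()); print(np.arctan2(T[1,2],T[0,2]))
E
```

```text
psi -1.3 q6 end ~ 1.89 rows 15
[[-1.4, -20.7, -14.0, 0.169, -0.001, 0.0], [-1.4, -22.8, -10.3, 0.169, 0.0, -0.0], [-1.4, -24.2, -6.3, 0.169, 0.0, -0.0], [-1.3, -24.9, -2.1, 0.169, 0.0, -0.0], [-1.4, -24.9, 2.0, 0.169, 0.0, -0.0], [-1.4, -24.2, 6.2, 0.169, 0.0, -0.0], [-1.4, -22.8, 10.3, 0.169, 0.0, -0.0], [-1.4, -20.8, 13.9, 0.17, 0.0, -0.0], [-1.4, -18.1, 17.2, 0.169, 0.0, -0.0], [-1.4, -15.0, 20.0, 0.169, 0.0, -0.0], [-1.4, -11.4, 22.2, 0.169, -0.0, -0.0], [-1.3, -7.5, 23.9, 0.169, -0.0, -0.0], [-1.4, -3.3, 24.8, 0.169, -0.0, -0.0], [-1.4, 0.8, 25.0, 0.169, -0.0, -0.0], [-1.4, 5.0, 24.4, 0.169, -0.0, -0.0]]
1.2359754248336476
```

Request:
step_arm(
  rows=[
    [-1.4,-20.7,-14,0.169,0,0],
    [-1.4,-22.8,-10.3,0.169,0,0],
    [-1.4,-24.2,-6.3,0.169,0,0],
    [-1.4,-24.9,-2.1,0.169,0,0],
    [-1.4,-24.9,2,0.169,0,0],
    [-1.4,-24.2,6.2,0.169,0,0],
    [-1.4,-22.8,10.3,0.169,0,0],
    [-1.4,-20.8,13.9,0.17,0,0],
  ],
)

```text
t: 1.15
eef_pos: [324.4, 423.5, 248.8]
tcp_rot: [-1.988, 1.566, -2.146]
ft_force: [0.6, 0.9, 0.1]
opening: 0.999
```

Request:
step_arm(
  rows=[
    [-1.4,-18.1,17.2,0.169,0,0],
    [-1.4,-15,20,0.169,0,0],
    [-1.4,-11.4,22.2,0.169,0,0],
    [-1.4,-7.5,23.9,0.169,0,0],
    [-1.4,-3.3,24.8,0.169,0,0],
    [-1.4,0.8,25,0.169,0,0],
    [-1.4,5,24.4,0.169,0,0],
  ],
)

```text
t: 2.02
eef_pos: [423.3, 272.2, 258.4]
tcp_rot: [-0.888, 1.564, -2.269]
ft_force: [-0.7, 0.1, 0.3]
opening: 0.998
```

```bash
python3 - <<'E'
from h import *
import pickle
s=env.state();print(s['t'],s['eef_pos'],s['qvel'].round(3));T=tcp(s);print(np.arctan2(T[1,2],T[0,2]),T[2,:3].round(4))
im=env.read_camera('wrist');cv2.imwrite('pics/w1.png',im[:,:,::-1]);pickle.dump(s,open('w1.pkl','wb'))
E
```

```text
2.025 [423.33243283 272.24099146 258.40997508] [-0.41  -0.022 -0.002 -0.002  0.022  0.983]
-1.380834291271036 [-1.     -0.0051  0.0042]
```

View pics/w1.png

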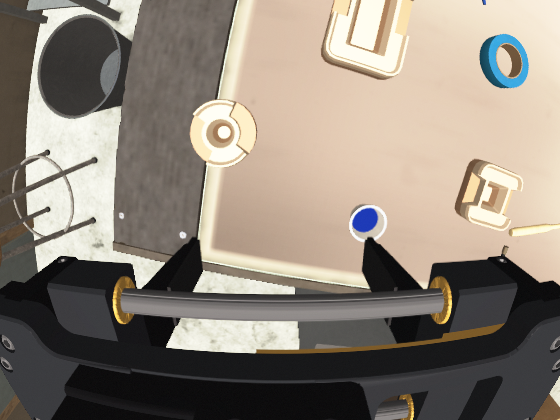

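```bash
python3 - <<'E'
from h import *
T=plan((500,200,300),-1.3,n=4)
T=plan((520,-20,300),-1.3,T0=T)
T=plan((560,-230,300),-1.3,T0=T)
E
```

```text
psi -1.3 q6 end ~ 1.68 rows 4
[[-10.3, 15.3, 20.8, -0.023, 0.005, 0.005], [-10.4, 14.9, 21.1, -0.022, -0.0, -0.0], [-10.4, 14.5, 21.4, -0.023, -0.0, -0.0], [-10.4, 13.9, 21.8, -0.022, -0.0, -0.0]]
psi -1.3 q6 end ~ 1.26 rows 5
[[-0.0, -7.9, 43.5, -0.0, -0.0, -0.0], [-0.0, -7.9, 43.4, -0.0, -0.0, -0.0], [-0.0, -7.9, 43.5, -0.0, -0.0, -0.0], [-0.0, -8.0, 43.5, -0.0, -0.0, -0.0], [-0.0, -7.9, 43.4, -0.0, -0.0, -0.0]]
psi -1.3 q6 end ~ 0.91 rows 4
[[-0.0, -4.4, 53.3, -0.0, -0.0, -0.0], [-0.0, -4.4, 53.2, -0.0, -0.0, -0.0], [-0.1, -4.4, 53.3, -0.0, -0.0, -0.0], [0.0, -4.4, 53.3, -0.0, -0.0, -0.0]]
```

Request:
step_arm(
  rows=[
    [-10.3,15.3,20.8,-0.023,0.005,0.005],
    [-10.4,14.9,21.1,-0.022,0,0],
    [-10.4,14.5,21.4,-0.023,0,0],
    [-10.4,13.9,21.8,-0.022,0,0],
    [0,0,0,0,0,0],
    [0,0,0,0,0,0],
  ],
)

```text
t: 2.82
eef_pos: [500.9, 198.8, 299.8]
tcp_rot: [-1.876, 1.568, 3.116]
ft_force: [0.1, -1.6, 0.1]
opening: 1.0
```

```bash
cat > snap.py <<'E'
from h import *
import pickle,sys
n=sys.argv[1]
s=env.state();print(s['t'],s['eef_pos'].round(1),abs(s['qvel']).max().round(3));T=tcp(s);print(np.arctan2(T[1,2],T[0,2]).round(4),T[2,:3].round(4))
im=env.read_camera('wrist');cv2.imwrite(f'pics/{n}.png',im[:,:,::-1]);pickle.dump(s,open(f'{n}.pkl','wb'))
E
python3 snap.py w2
```

```text
2.825 [500.9 198.8 299.8] 0.007
-1.2906 [-1.0e+00 -2.5e-03 -8.0e-04]
```

Request:
step_arm(
  rows=[
    [0,-7.9,43.5,0,0,0],
    [0,-7.9,43.4,0,0,0],
    [0,-7.9,43.5,0,0,0],
    [0,-8,43.5,0,0,0],
    [0,-7.9,43.4,0,0,0],
    [0,0,0,0,0,0],
    [0,0,0,0,0,0],
  ],
)

```text
t: 3.75
eef_pos: [520.9, -21.0, 297.5]
tcp_rot: [-2.025, 1.565, 2.977]
ft_force: [-0.4, -0.0, 0.1]
opening: 1.001
```

```bash
python3 snap.py w3
```

```text
3.75 [520.9 -21.  297.5] 0.007
-1.2814 [-1.     -0.0056 -0.0027]
```

Request:
step_arm(
  rows=[
    [0,-4.4,53.3,0,0,0],
    [0,-4.4,53.2,0,0,0],
    [0,-4.4,53.3,0,0,0],
    [0,-4.4,53.3,0,0,0],
    [0,0,0,0,0,0],
    [0,0,0,0,0,0],
  ],
)

```text
t: 4.55
eef_pos: [568.2, -226.9, 296.6]
tcp_rot: [-2.22, 1.564, 2.795]
ft_force: [0.1, 0.3, -0.5]
opening: 0.996
```

```bash
python3 snap.py w4
```

```text
4.55 [ 568.2 -226.9  296.6] 0.011
-1.2685 [-1.     -0.0053 -0.004 ]
```

View pics/w2.png

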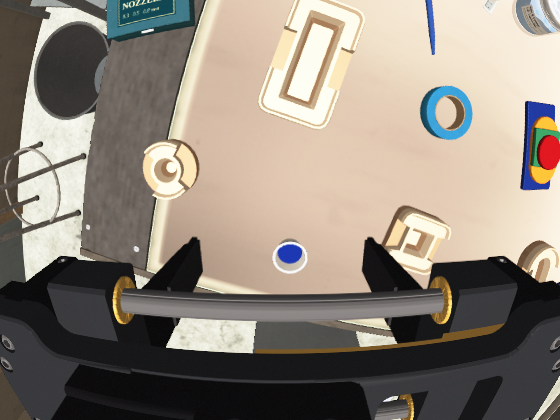

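View pics/w3.png

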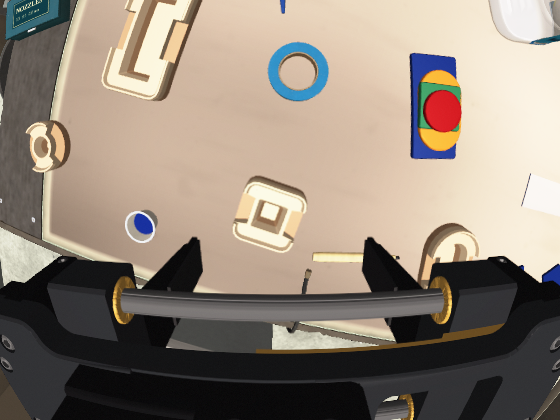

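View pics/w4.png

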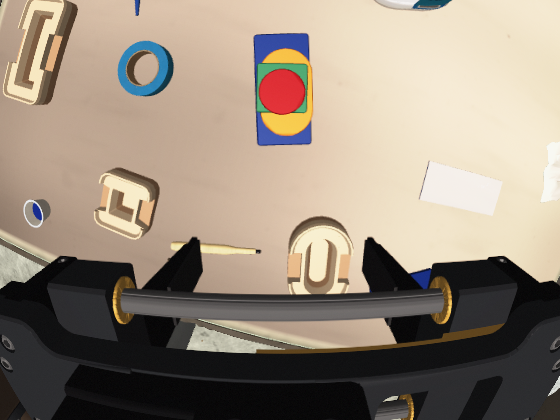

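```bash
cat > fit.py <<'E'
from h import *
import pickle
from scipy.optimize import minimize
M={'disc':dict(k='r',a=28,b=28,A=40,B=40,w=20,x0=(465,344),psi=-1.23),
'square':dict(k='q',a=31,b=31,A=43,B=43,w=22,x0=(461,-22),psi=-1.6),
'stadium':dict(k='s',a=56,b=33,A=68,B=45,w=23,x0=(456,-312),psi=-1.3),
'rect':dict(k='q',a=73,b=35,A=85,B=47,w=28,x0=(652,200),psi=-1.6)}
def outline(k,a,b,n=200,r=0):
    if k=='q':
        pts=[]
        for sx,sy in [(1,1),(-1,1),(-1,-1),(1,-1)]:
            t0={(1,1):0,(-1,1):90,(-1,-1):180,(1,-1):270}[(sx,sy)]
            for t in np.radians(np.linspace(t0,t0+90,8)): pts.append((sx*(a-r)+r*np.cos(t),sy*(b-r)+r*np.sin(t)))
    else:
        L=a-b; pts=[(L+b*np.cos(t),b*np.sin(t)) for t in np.linspace(-np.pi/2,np.pi/2,40)]+[(-L+b*np.cos(t),b*np.sin(t)) for t in np.linspace(np.pi/2,1.5*np.pi,40)]
    p=np.array(pts+pts[:1]); s=np.r_[0,np.cumsum(np.hypot(*np.diff(p,axis=0).T))]
    u=np.linspace(0,s[-1],n); return np.c_[np.interp(u,s,p[:,0]),np.interp(u,s,p[:,1])]
def wire(m):
    out=[]
    for (da,z,A) in [(None,40,1),(5,34,0)]:
        o=outline(m['k'],m['A'],m['B'],r=12) if A else outline(m['k'],m['a']+da,m['b']+da,r=5)
        keep=~((abs(o[:,0])<m['w'])&(abs(o[:,1])>m['b']-8)); o=o[keep]
        out.append(np.c_[o,np.full(len(o),z)])
    t=np.linspace(-1,1,40)
    for s in (1,-1):
        out.append(np.c_[t*m['w'],np.full(40,s*(m['b']-6)),np.full(40,34)])
        e=m['B'] if m['k']!='r' else np.sqrt(m['B']**2-m['w']**2)
        if m['k']!='r': out.append(np.c_[t*m['w'],np.full(40,s*e),np.full(40,20)])
        for q in (1,-1):
            yy=np.linspace(m['b']-6,e,15)
            out.append(np.c_[np.full(15,q*m['w']),s*yy,np.full(15,20)])
    return np.vstack(out)
def world(m,p):
    W=wire(m); psi=p[2]  # psi = yaw of mould +/-y
    yx=psi+np.pi/2; c,s=np.cos(yx),np.sin(yx)
    return np.c_[p[0]+c*W[:,0]-s*W[:,1],p[1]+s*W[:,0]+c*W[:,1],W[:,2]]
def views(names):
    V=[]
    for n in names:
        im=cv2.imread(f'pics/{n}.png'); st=pickle.load(open(n+'.pkl','rb')) if n[0]=='w' else None
        k=3; big=cv2.resize(im,None,fx=k,fy=k,interpolation=cv2.INTER_CUBIC)
        e=np.zeros(big.shape[:2],np.uint8)
        for ch in range(3): e|=cv2.Canny(cv2.GaussianBlur(big[:,:,ch],(0,0),2.5),15,40)
        dt=cv2.distanceTransform(255-e,cv2.DIST_L2,5)/k
        V.append((n,im,st,dt,k))
    return V
def uv(v,P): 
    cam='wrist' if v[0][0]=='w' else 'top'
    return np.array([proj(cam,q,v[2]) for q in P])
def cost(p,m,V):
    c=0
    for v in V:
        q=uv(v,world(m,p)); x=np.clip((q*v[4]+v[4]/2).astype(int),0,[560*v[4]-1,420*v[4]-1])
        d=v[3][x[:,1],x[:,0]]; sc=1 if v[0][0]=='w' else 1
        c+=np.mean(np.minimum(d,4))*sc
    return c
def fit(name,vs,x0=None):
    m=M[name];V=views(vs); best=None; x0=(*m['x0'],m['psi']) if x0 is None else x0
    for dx in (-4,0,4):
      for dy in (-4,0,4):
        r=minimize(cost,(x0[0]+dx,x0[1]+dy,x0[2]),args=(m,V),method='Nelder-Mead',options=dict(initial_simplex=np.array([(x0[0]+dx,x0[1]+dy,x0[2]),(x0[0]+dx+3,x0[1]+dy,x0[2]),(x0[0]+dx,x0[1]+dy+3,x0[2]),(x0[0]+dx,x0[1]+dy,x0[2]+.06)]),maxiter=60))
        if best is None or r.fun<best.fun: best=r
    print(name,vs,best.x.round(3),round(best.fun,3)); return best.x
def overlay(name,p,vn,tag):
    m=M[name];v=views([vn])[0]; q=uv(v,world(m,p)); k=6; c=q.mean(0).astype(int)
    x0,y0=np.maximum(c-[60,45],0); s=v[1][y0:y0+90,x0:x0+120]; b=cv2.resize(s,None,fx=k,fy=k,interpolation=cv2.INTER_CUBIC)
    for u in q: cv2.circle(b,tuple(int(t) for t in (u-[x0,y0]+.5)*k),1,(255,0,0),-1)
    cv2.imwrite(f'pics/{tag}.png',b); return b
E
cp pics/top0.png pics/top0b.png
python3 - <<'E'
from fit import *
res={}
for n,ws in [('disc',['w2','w1','w3']),('square',['w3','w4']),('stadium',['w4']),('rect',['w2','w3'])]:
    res[n]=fit(n,[ws[0]]); fit(n,['top0'])
    for w in ws[1:]: fit(n,[w])
for n,w in [('disc','w2'),('square','w3'),('stadium','w4'),('rect','w2')]:
    a=overlay(n,res[n],w,'o_'+n); b=overlay(n,res[n],'top0','ot_'+n)
    h=max(a.shape[0],b.shape[0]);  
    A=np.zeros((h,a.shape[1]+b.shape[1],3),np.uint8);A[:a.shape[0],:a.shape[1]]=a;A[:b.shape[0],a.shape[1]:]=b
    cv2.imwrite(f'pics/oo_{n}.png',cv2.resize(A,(800,int(h*800/A.shape[1]))))
pickle.dump(res,open('res.pkl','wb'))
E
```

```text
Traceback (most recent call last):
  File "fit.py", line 61, in fit
    r=minimize(cost,(x0[0]+dx,x0[1]+dy,x0[2]),args=(m,V),method='Nelder-Mead',options=dict(initial_simplex=np.array([(x0[0]+dx,x0[1]+dy,x0[2]),(x0[0]+dx+3,x0[1]+dy,x0[2]),(x0[0]+dx,x0[1]+dy+3,x0[2]),(x0[0]+dx,x0[1]+dy,x0[2]+.06)]),maxiter=60))
  File "fit.py", line 53, in cost
    q=uv(v,world(m,p)); x=np.clip((q*v[4]+v[4]/2).astype(int),0,[560*v[4]-1,420*v[4]-1])
  File "fit.py", line 49, in uv
    return np.array([proj(cam,q,v[2]) for q in P])
                     ~~~~^^^^^^^^^^^^
  File "h.py", line 14, in proj
    c=env.get_calibration(n)
ValueError: time passes only in moves, steps and waits
```

```bash
python3 - <<'E'
s=open('h.py').read()
s=s.replace("def back(","""import os,pickle as _pk
if os.path.exists('cal.pkl'): CAL=_pk.load(open('cal.pkl','rb'))
else:
    CAL={n:env.get_calibration(n) for n in ('scene','top','wrist')}; _pk.dump(CAL,open('cal.pkl','wb'))
def back(""",1)
a,b=s.split("def back(",1); s=a+"def back("+b.replace("env.get_calibration(n)","CAL[n]")
open('h.py','w').write(s)
f=open('fit.py').read()
f=f.replace("return np.array([proj(cam,q,v[2]) for q in P])","""c=CAL[cam]; T=tcp(v[2])@np.array(c['hand_eye']) if cam=='wrist' else np.array(c['pose'])
    p=(P-T[:3,3])@T[:3,:3]; rr=np.hypot(p[:,0],p[:,1])
    k=np.arctan2(rr,p[:,2])/rr if cam=='wrist' else 1/p[:,2]
    return np.c_[c['cx']+c['fx']*p[:,0]*k,c['cy']+c['fy']*p[:,1]*k]""")
open('fit.py','w').write(f)
E
cat > runfit.py <<'E'
from fit import *
res={}
for n,ws in [('disc',['w2','w1','w3']),('square',['w3','w4']),('stadium',['w4']),('rect',['w2','w3'])]:
    res[n]=fit(n,[ws[0]]); fit(n,['top0'])
    for w in ws[1:]: fit(n,[w])
for n,w in [('disc','w2'),('square','w3'),('stadium','w4'),('rect','w2')]:
    a=overlay(n,res[n],w,'o_'+n); b=overlay(n,res[n],'top0','ot_'+n)
    h=max(a.shape[0],b.shape[0]);  
    A=np.zeros((h,a.shape[1]+b.shape[1],3),np.uint8);A[:a.shape[0],:a.shape[1]]=a;A[:b.shape[0],a.shape[1]:]=b
    cv2.imwrite(f'pics/oo_{n}.png',cv2.resize(A,(800,int(h*800/A.shape[1]))))
pickle.dump(res,open('res.pkl','wb'))
E
time python3 runfit.py
```

```text
disc ['w2'] [467.914 352.171  -1.285] 0.98
disc ['top0'] [466.102 348.089  -1.151] 0.482
disc ['w1'] [468.214 351.831  -1.341] 1.086
disc ['w3'] [467.839 352.748  -1.287] 0.888
square ['w3'] [463.597 -18.331  -1.613] 0.598
square ['top0'] [462.574 -19.079  -1.638] 1.035
square ['w4'] [463.973 -18.627  -1.625] 0.693
stadium ['w4'] [ 459.042 -315.232   -1.308] 0.689
stadium ['top0'] [ 458.887 -313.124   -1.208] 0.783
rect ['w2'] [657.315 205.809  -1.626] 0.781
rect ['top0'] [652.652 199.667  -1.631] 0.742
rect ['w3'] [657.557 205.526  -1.626] 0.765
real	0m25.690s
user	0m26.898s
sys	0m0.819s
```

View pics/oo_disc.png

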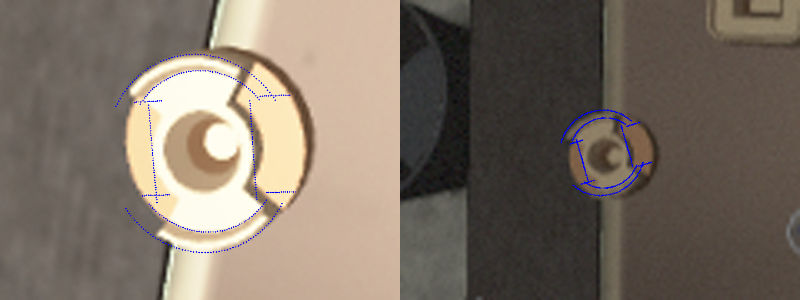

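View pics/oo_square.png

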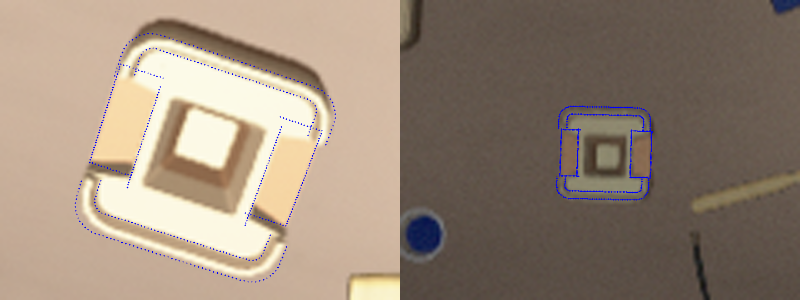

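View pics/oo_stadium.png

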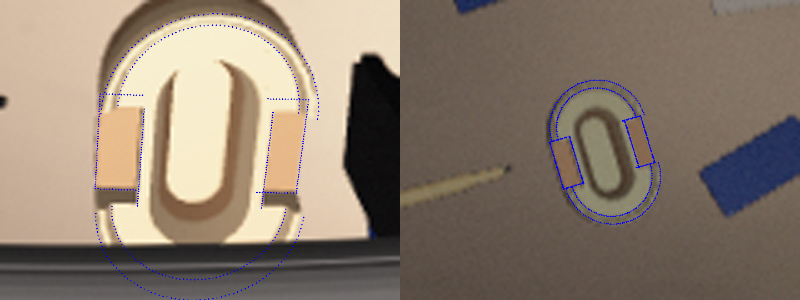

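View pics/oo_rect.png

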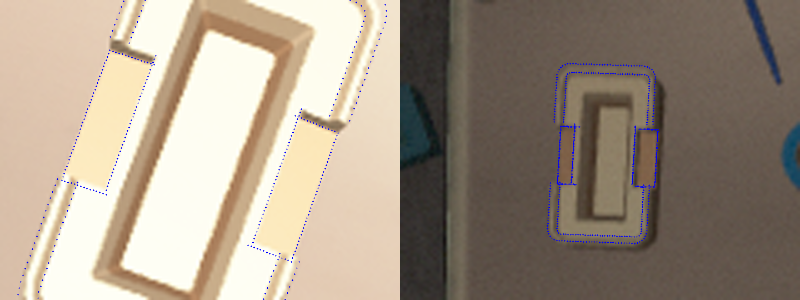

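```bash
python3 - <<'E'
from h import *
T=plan((458,-314,255),-1.26)
E
```

```text
psi -1.26 q6 end ~ 0.66 rows 3
[[14.1, -43.7, 16.8, -0.003, -0.004, 0.005], [13.9, -43.8, 16.7, -0.002, 0.0, 0.0], [13.9, -43.8, 16.6, -0.003, 0.0, 0.0]]
```

Request:
step_arm(
  rows=[
    [14,-43.7,16.8,-0.003,-0.004,0.005],
    [14,-43.8,16.7,-0.002,0,0],
    [14,-43.8,16.6,-0.003,0,0],
    [0,0,0,0,0,0],
    [0,0,0,0,0,0],
  ],
)

```text
t: 5.22
eef_pos: [457.4, -308.8, 255.3]
tcp_rot: [0.792, 1.568, -0.458]
ft_force: [-0.1, 0.9, -0.1]
opening: 0.998
```

```bash
python3 snap.py w5; python3 - <<'E'
from h import *
T=plan((463,-19,255),-1.62)
E
```

```text
5.225 [ 457.4 -308.8  255.3] 0.017
-1.2497 [-1.     0.002  0.002]
psi -1.62 q6 end ~ 1.58 rows 6
[[-0.0, 16.1, -45.5, 0.062, 0.002, -0.002], [0.0, 13.3, -46.4, 0.062, -0.0, 0.0], [0.1, 10.4, -47.2, 0.061, -0.0, 0.0], [0.0, 7.5, -47.7, 0.062, -0.0, 0.0], [0.1, 4.5, -48.1, 0.062, -0.0, 0.0], [0.1, 1.5, -48.2, 0.062, -0.0, 0.0]]
```

View pics/w5.png

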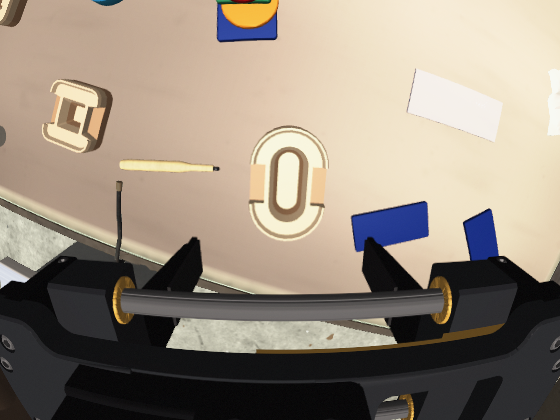

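Clean view of the stadium mould at about (288,184). On to the square, disc and rect moulds, then the stack.

Request:
step_arm(
  rows=[
    [0,16,-45.5,0.062,0.002,-0.002],
    [0,13.3,-46.4,0.062,0,0],
    [0,10.4,-47.2,0.062,0,0],
    [0,7.5,-47.7,0.062,0,0],
    [0,4.5,-48,0.062,0,0],
    [0,1.5,-48.2,0.062,0,0],
    [0,0,0,0,0,0],
    [0,0,0,0,0,0],
  ],
)

```text
t: 6.28
eef_pos: [467.5, -2.4, 257.9]
tcp_rot: [1.43, 1.564, -0.19]
ft_force: [-0.8, -0.3, 0.0]
opening: 1.0
```

```bash
python3 snap.py w6; python3 - <<'E'
from h import *
T=plan((467,349,255),-1.22)
E
```

```text
6.275 [467.5  -2.4 257.9] 0.033
-1.6197 [-1.      0.0072  0.001 ]
psi -1.22 q6 end ~ 1.86 rows 7
[[0.3, -2.6, -50.2, -0.057, 0.001, -0.007], [0.4, 0.3, -50.2, -0.057, 0.0, 0.0], [0.4, 3.2, -50.2, -0.058, 0.0, 0.0], [0.4, 6.0, -49.9, -0.057, 0.0, 0.0], [0.4, 8.9, -49.4, -0.057, 0.0, 0.0], [0.4, 11.7, -48.9, -0.057, 0.0, 0.0], [0.4, 14.4, -48.1, -0.058, 0.0, 0.0]]
```

Request:
step_arm(
  rows=[
    [0.3,-2.6,-50.2,-0.057,0.001,-0.007],
    [0.4,0.3,-50.2,-0.057,0,0],
    [0.4,3.2,-50.2,-0.058,0,0],
    [0.4,6,-49.9,-0.057,0,0],
    [0.4,8.9,-49.4,-0.057,0,0],
    [0.4,11.7,-48.9,-0.057,0,0],
    [0.2,6,-20,-0.03,0,0],
    [0,0,0,0,0,0],
  ],
)

```text
t: 7.32
eef_pos: [471.6, 322.3, 254.9]
tcp_rot: [0.743, 1.569, -0.503]
ft_force: [0.5, -0.9, 0.5]
opening: 0.998
```

```bash
python3 snap.py w7; python3 - <<'E'
from h import *
T=plan((654,202,255),-1.62)
E
```

```text
7.325 [471.6 322.3 254.9] 0.016
-1.2461 [-1.      0.0012  0.0013]
psi -1.62 q6 end ~ 1.92 rows 4
[[0.1, 33.7, 42.8, 0.093, 0.001, -0.001], [-0.0, 37.6, 39.6, 0.093, 0.0, -0.0], [-0.0, 41.0, 35.8, 0.094, 0.0, -0.0], [0.0, 44.3, 31.9, 0.093, 0.0, -0.0]]
```

Request:
step_arm(
  rows=[
    [0.1,33.7,42.8,0.093,0.001,-0.001],
    [0,37.6,39.6,0.093,0,0],
    [0,41,35.8,0.094,0,0],
    [0,44.3,31.9,0.093,0,0],
    [0,0,0,0,0,0],
    [0,0,0,0,0,0],
  ],
)

```text
t: 8.12
eef_pos: [658.7, 185.6, 255.7]
tcp_rot: [-0.37, 1.569, -2.014]
ft_force: [-1.0, -0.1, -0.9]
opening: 1.0
```

```bash
python3 snap.py w8; python3 - <<'E'
from h import *
T=plan((667,-195,245),-1.22)
E
```

```text
8.125 [658.7 185.6 255.7] 0.033
-1.6441 [-1.0e+00 -6.0e-04  1.5e-03]
psi -1.22 q6 end ~ 0.94 rows 7
[[1.6, 5.2, 54.2, -0.061, 0.002, 0.0], [1.6, 1.8, 54.3, -0.06, -0.0, 0.0], [1.5, -1.4, 54.4, -0.061, -0.0, 0.0], [1.5, -4.8, 54.2, -0.06, -0.0, 0.0], [1.5, -7.9, 53.8, -0.061, -0.0, 0.0], [1.5, -11.3, 53.3, -0.06, -0.0, 0.0], [1.6, -14.4, 52.4, -0.061, -0.0, 0.0]]
```

Request:
step_arm(
  rows=[
    [1.6,5.2,54.2,-0.061,0.002,0],
    [1.6,1.8,54.3,-0.06,0,0],
    [1.5,-1.4,54.4,-0.061,0,0],
    [1.5,-4.8,54.2,-0.06,0,0],
    [1.5,-7.9,53.8,-0.061,0,0],
    [1.5,-11.3,53.3,-0.06,0,0],
    [1.6,-10,37,-0.055,0,0],
    [0,0,0,0,0,0],
  ],
)

```text
t: 9.18
eef_pos: [665.1, -183.1, 248.1]
tcp_rot: [1.386, 1.569, 0.186]
ft_force: [-0.9, 1.1, -0.2]
opening: 1.003
```

```bash
python3 snap.py w9; python3 - <<'E'
from h import *
T=plan((667,-195,245),-1.22)
E
```

```text
9.175 [ 665.1 -183.1  248.1] 0.033
-1.1992 [-1.0e+00  1.9e-03  3.0e-04]
psi -1.22 q6 end ~ 0.94 rows 1
[[3.4, -3.1, 13.1, 0.021, 0.0, -0.002]]
```

View pics/w9.png

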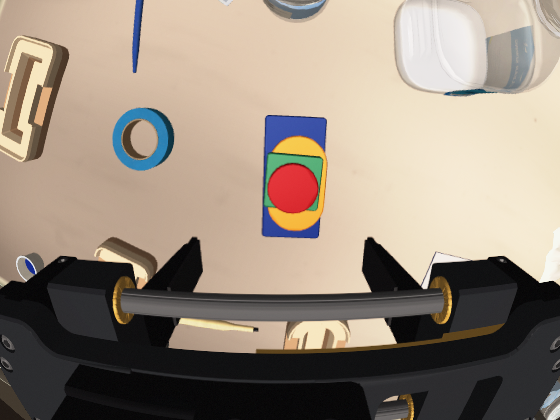

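View pics/w7.png

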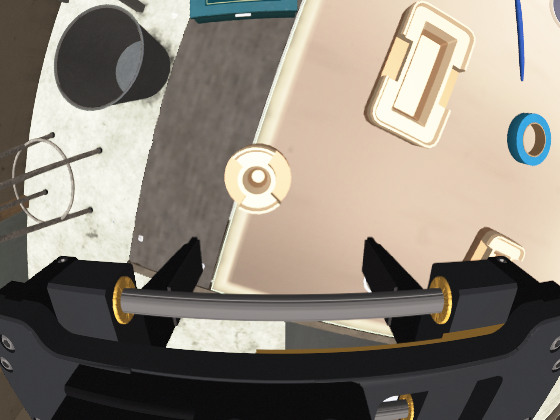

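```bash
cat > ov2.py <<'E'
from fit import *
import sys
def ov(name,p,vn,k=8,hw=(50,37),off=(0,0)):
    m=M[name];v=views([vn])[0]; q=uv(v,world(m,p)); c=(q.mean(0)).astype(int)
    x0,y0=np.maximum(c-list(hw),0); s=v[1][y0:y0+2*hw[1],x0:x0+2*hw[0]]; b=cv2.resize(s,None,fx=k,fy=k,interpolation=cv2.INTER_CUBIC)
    for u in q: cv2.circle(b,tuple(int(t) for t in (u-[x0,y0]+.5)*k),1,(255,0,0),-1)
    return b
if __name__=='__main__':
    for n,w,k,hw in [('disc','w7',10,(40,30)),('square','w6',9,(44,33)),('stadium','w5',6,(66,50)),('rect','w8',5,(80,60))]:
        p=fit(n,[w]); cv2.imwrite(f'pics/p_{n}.png',ov(n,p,w,k,hw))
E
python3 ov2.py
```

```text
disc ['w7'] [467.656 352.371  -1.345] 1.04
square ['w6'] [463.8   -18.803  -1.624] 0.612
stadium ['w5'] [ 459.701 -314.882   -1.31 ] 0.344
rect ['w8'] [657.83  205.356  -1.629] 0.435
```

View pics/p_disc.png

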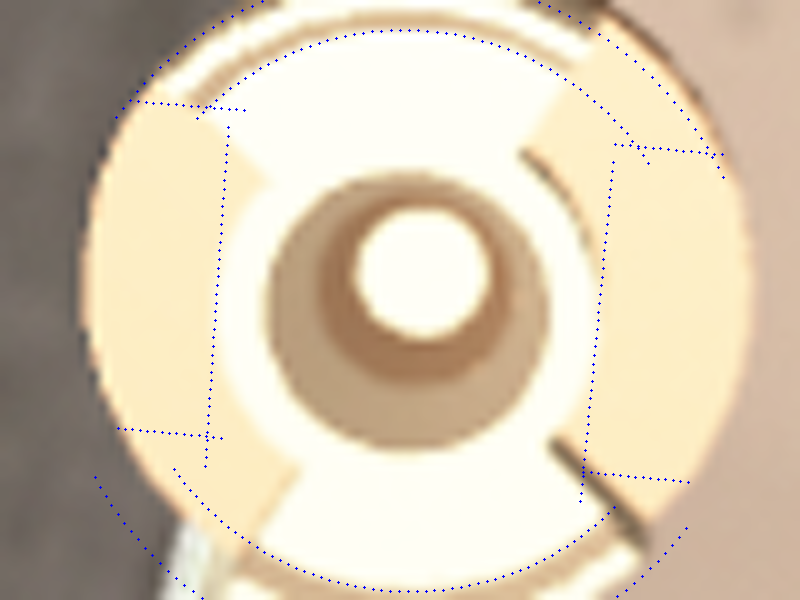

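View pics/p_square.png

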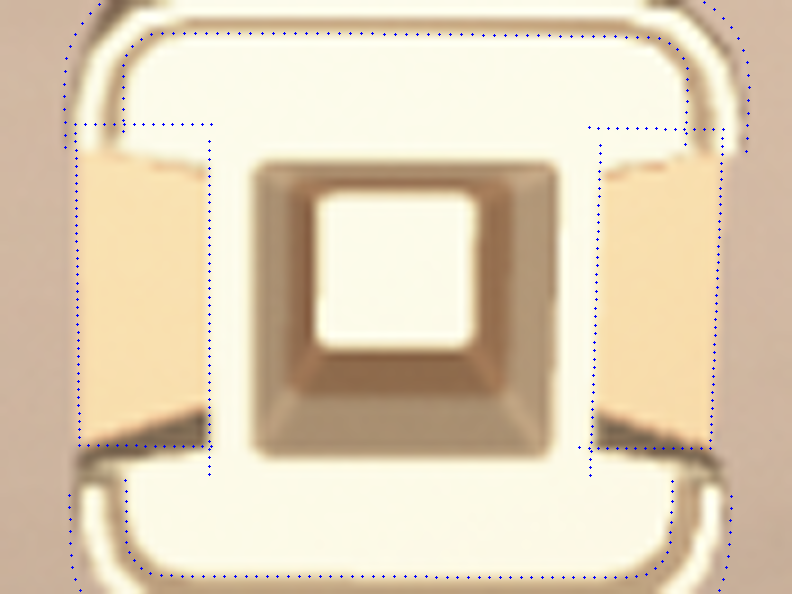

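View pics/p_stadium.png

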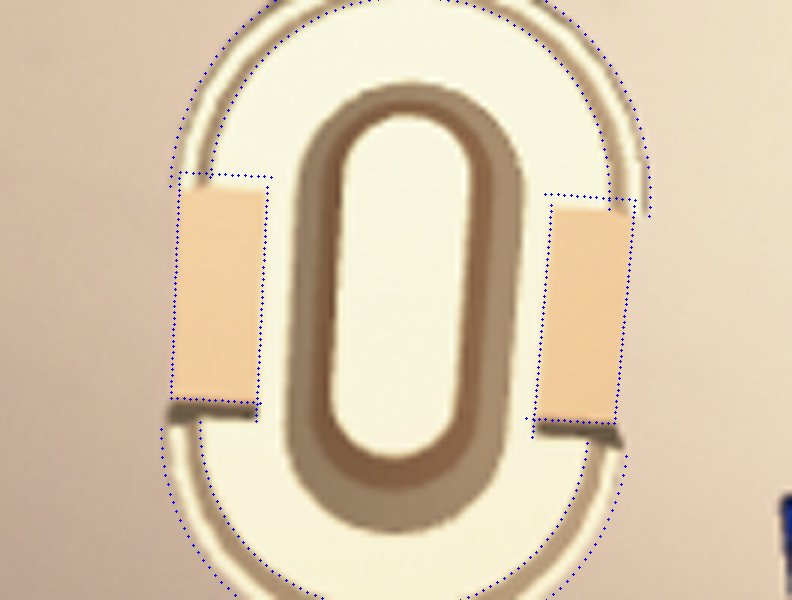

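View pics/p_rect.png

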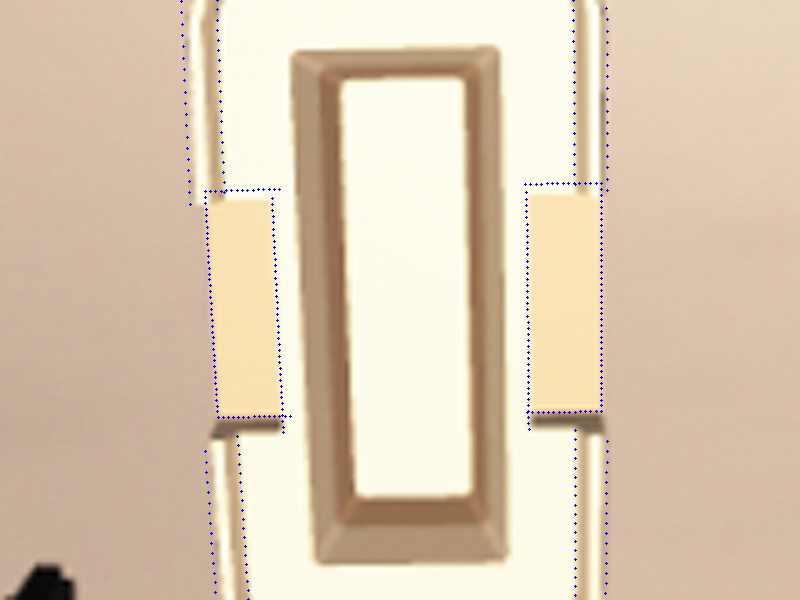

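```bash
cat > fd.py <<'E'
from fit import *
import fit as F
def wire_disc(m):
    out=[]
    def arc(r,z,a0,a1,n=60):
        t=np.radians(np.linspace(a0,a1,n)); return np.c_[r*np.cos(t),r*np.sin(t),np.full(n,z)]
    for s in (0,180):
        out.append(arc(40,20,90+s-40,90+s+40))
        out.append(arc(33,34,s-42,s+42)); out.append(arc(36,40,s-38,s+38))
    return np.vstack(out)
ow=F.wire
F.wire=lambda m: wire_disc(m) if m['k']=='r' else ow(m)
import ov2
for w in ['w7','w2','w1','top0']:
    p=F.fit('disc',[w],(467,351,-1.15)); 
    if w in('w7','top0'): cv2.imwrite(f'pics/pd_{w}.png',ov2.ov('disc',p,w,10,(40,30)))
E
python3 fd.py
```

```text
disc ['w7'] [467.668 352.401  -1.16 ] 0.143
disc ['w2'] [467.874 352.51   -1.202] 0.128
disc ['w1'] [467.835 352.491  -1.142] 0.167
disc ['top0'] [462.294 350.225  -0.877] 0.348
```

View pics/pd_w7.png

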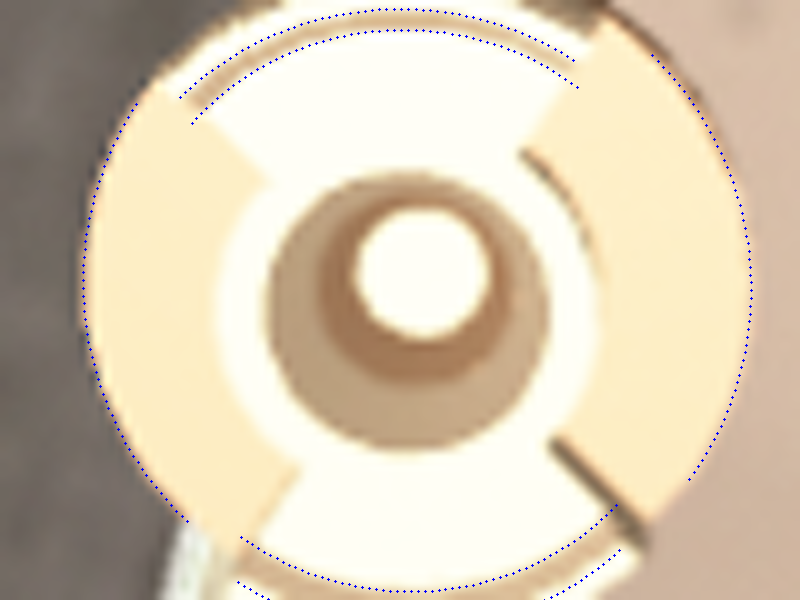

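```bash
cat > fs.py <<'E'
from fit import *
import fit as F, ov2, sys
F.wire=lambda m: np.c_[(lambda o:o)(outline(m['k'],m['a'],m['b'],r=1)),np.full(200,m['z'])]
B={'bdisc':dict(k='r',a=28,b=28,z=50),'bsq':dict(k='q',a=31,b=31,z=41),'bst':dict(k='s',a=56,b=33,z=32),'brect':dict(k='q',a=73,b=35,z=23)}
F.M.update(B)
if __name__=='__main__':
    w=sys.argv[1]; names=sys.argv[2:] or list(B)
    img=None
    for n in names:
        p=F.fit(n,[w],(669,-192,-1.22))
        v=F.views([w])[0] if img is None else v
        if img is None:
            q=uv(v,world(M[n],p)); c=q.mean(0).astype(int); o=np.maximum(c-[75,75],0); k=5
            img=cv2.resize(v[1][o[1]:o[1]+120,o[0]:o[0]+150],None,fx=k,fy=k,interpolation=cv2.INTER_CUBIC)
        for u in uv(v,world(M[n],p)): cv2.circle(img,tuple(int(t) for t in (u-o+.5)*k),1,(255,255,255),-1)
    cv2.imwrite(f'pics/st_{w}.png',img)
E
python3 fs.py w9; python3 fs.py w4
```

```text
bdisc ['w9'] [ 670.612 -192.759   -1.081] 0.106
bsq ['w9'] [ 673.198 -190.118   -1.271] 0.39
bst ['w9'] [ 672.87  -197.489   -1.248] 0.184
brect ['w9'] [ 676.18  -192.142   -1.237] 0.214
bdisc ['w4'] [ 669.706 -193.281   -1.013] 0.084
bsq ['w4'] [ 674.593 -189.964   -1.265] 0.173
bst ['w4'] [ 672.376 -197.665   -1.234] 0.247
brect ['w4'] [ 675.722 -192.249   -1.238] 0.152
```

View pics/st_w9.png

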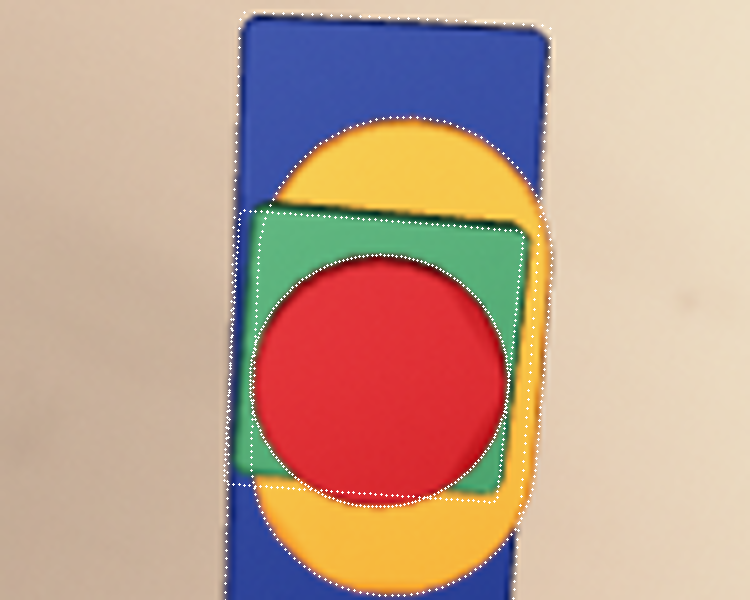

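```bash
cat > go.py <<'E'
from h import *
import sys
a=[float(x) for x in sys.argv[1:]]
s=env.state();T=tcp(s);print(round(s['t'],2),s['eef_pos'].round(1),np.arctan2(T[1,2],T[0,2]).round(3),T[2,:3].round(4),'F',s['ft_force'].round(1),'op',round(s['opening']*95.1,1))
if a: plan(a[:3],a[3],n=int(a[4]) if len(a)>4 else None)
E
python3 go.py 670.2 -193 110 -1.22 3
```

```text
9.22 [ 665.2 -181.7  248.4] -1.199 [-1.0e+00  2.1e-03  1.0e-04] F [-0.5 -0.   0.2] op 95.3
psi -1.22 q6 end ~ 0.94 rows 3
[[46.1, 0.1, 4.1, 0.007, 0.0, -0.002], [46.1, 0.2, 4.1, 0.007, 0.0, -0.0], [46.2, 0.3, 4.1, 0.007, 0.0, -0.0]]
```

Request:
step_arm(
  rows=[
    [46,0.1,4.1,0.007,0,-0.002],
    [46,0.2,4.1,0.007,0,0],
    [35,0.3,4.1,0.007,0,0],
    [0,0,0,0,0,0],
  ],
  grip=80,
)

```text
t: 9.72
eef_pos: [670.7, -185.5, 121.4]
tcp_rot: [1.093, 1.567, -0.123]
ft_force: [0.3, 0.9, 0.4]
opening: 0.847
```

```bash
python3 go.py 670.2 -193 72 -1.22 2
```

```text
9.72 [ 670.7 -185.5  121.4] -1.216 [-1.      0.003   0.0016] F [0.3 0.9 0.4] op 80.5
psi -1.22 q6 end ~ 0.94 rows 2
[[24.7, -1.6, 3.4, 0.002, 0.002, -0.003], [24.7, -1.5, 3.4, 0.002, -0.0, -0.0]]
```

Request:
step_arm(
  rows=[
    [24,-1.6,3.6,0.002,0.002,-0.003],
    [20,-1.6,3.6,0.002,0,0],
    [0,0,0,0,0,0],
  ],
)

```text
t: 10.1
eef_pos: [671.4, -192.0, 78.3]
tcp_rot: [0.992, 1.567, -0.226]
ft_force: [0.7, -0.0, 0.2]
opening: 0.838
```

```bash
python3 go.py 670.2 -193 68 -1.22 1;python3 snap.py w10
```

```text
10.1 [ 671.4 -192.    78.3] -1.218 [-1.      0.0028  0.0019] F [ 0.7 -0.   0.2] op 79.7
psi -1.22 q6 end ~ 0.94 rows 1
[[10.2, -1.5, 0.5, 0.002, 0.002, -0.003]]
10.1 [ 671.4 -192.    78.3] 0.021
-1.2178 [-1.      0.0028  0.0019]
```

View pics/w10.png

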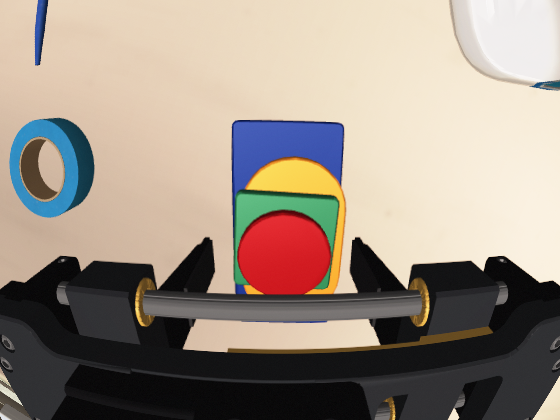

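Request:
step_arm(
  rows=[
    [8,-1.5,0.5,0.002,0.002,-0.003],
    [2,0,0,0,0,0],
    [0,0,0,0,0,0],
  ],
)

```text
t: 10.52
eef_pos: [671.1, -193.4, 70.1]
tcp_rot: [0.857, 1.568, -0.363]
ft_force: [-0.8, 0.5, 0.3]
opening: 0.84
```

```bash
python3 go.py 670.2 -193 68 -1.22 1; python3 - <<'E'
from h import *
for i in range(3): print(env.state()['eef_pos'])
E
```

```text
10.53 [ 671.1 -193.4   70.1] -1.22 [-1.      0.0023  0.002 ] F [-0.8  0.5  0.3] op 79.9
psi -1.22 q6 end ~ 0.94 rows 1
[[2.1, -0.7, -0.7, -0.0, 0.002, -0.002]]
[ 671.06970719 -193.41777226   70.11951653]
[ 671.06970719 -193.41777226   70.11951653]
[ 671.06970719 -193.41777226   70.11951653]
```

Request:
step_arm(
  rows=[
    [2.5,-0.5,-0.5,0,0.002,-0.002],
    [0.3,0,0,0,0,0],
    [0,0,0,0,0,0],
  ],
)

```text
t: 10.9
eef_pos: [670.5, -193.2, 67.6]
tcp_rot: [1.173, 1.57, -0.048]
ft_force: [1.0, 0.6, 0.7]
opening: 0.838
```

Request:
step_arm(
  rows=[
    [0,0,0,0,0,0],
    [0,0,0,0,0,0],
    [0,0,0,0,0,0],
    [0,0,0,0,0,0],
  ],
  grip=40,
)

```text
t: 11.4
eef_pos: [670.6, -193.2, 67.7]
tcp_rot: [1.08, 1.57, -0.14]
ft_force: [0.8, 0.2, -0.5]
opening: 0.578
```

```bash
python3 go.py; python3 snap.py w11
```

```text
11.4 [ 670.6 -193.2   67.7] -1.22 [-1.e+00  9.e-04  5.e-04] F [ 0.8  0.2 -0.5] op 55.0
11.4 [ 670.6 -193.2   67.7] 0.001
-1.2201 [-1.e+00  9.e-04  5.e-04]
```

View pics/w11.png

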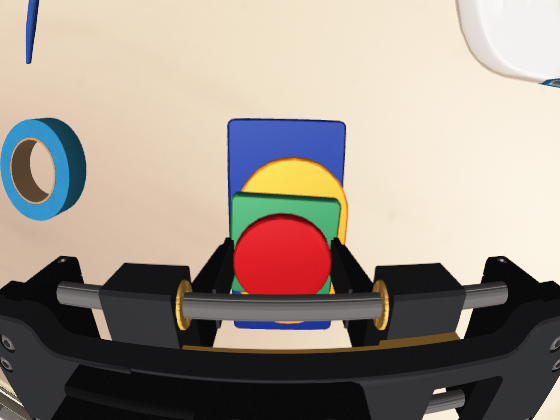

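Request:
step_arm(
  rows=[
    [-6,0,0,0,0,0],
    [-15,0,0,0,0,0],
    [-30,0,0,0,0,0],
    [-25,0,0,0,0,0],
    [0,0,0,0,0,0],
  ],
)

```text
t: 12.08
eef_pos: [670.8, -193.2, 149.2]
tcp_rot: [0.919, 1.568, -0.301]
ft_force: [0.4, 0.5, 0.1]
opening: 0.577
```

```bash
python3 go.py 467.7 352.4 140 -1.15 15; python3 snap.py w12
```

```text
12.07 [ 670.8 -193.2  149.2] -1.22 [-1.      0.0021  0.0016] F [0.4 0.5 0.1] op 54.8
psi -1.15 q6 end ~ 1.8 rows 15
[[0.5, -0.2, -38.8, -0.005, 0.002, -0.002], [0.7, -0.0, -38.8, -0.004, -0.0, -0.0], [0.6, 0.1, -38.8, -0.005, -0.0, -0.0], [0.6, 0.3, -38.9, -0.005, -0.0, -0.0], [0.7, 0.5, -38.8, -0.004, -0.0, -0.0], [0.6, 0.7, -38.8, -0.005, -0.0, -0.0], [0.6, 0.9, -38.8, -0.005, -0.0, -0.0], [0.6, 1.0, -38.8, -0.004, -0.0, -0.0], [0.7, 1.2, -38.8, -0.005, -0.0, -0.0], [0.6, 1.4, -38.8, -0.005, -0.0, -0.0], [0.6, 1.7, -38.8, -0.004, -0.0, -0.0], [0.6, 1.7, -38.7, -0.005, -0.0, -0.0], [0.7, 2.0, -38.8, -0.005, -0.0, -0.0], [0.6, 2.1, -38.8, -0.004, -0.0, -0.0], [0.6, 2.3, -38.7, -0.005, -0.0, -0.0]]
12.075 [ 670.8 -193.2  149.2] 0.025
-1.2201 [-1.      0.0021  0.0016]
```

View pics/w12.png

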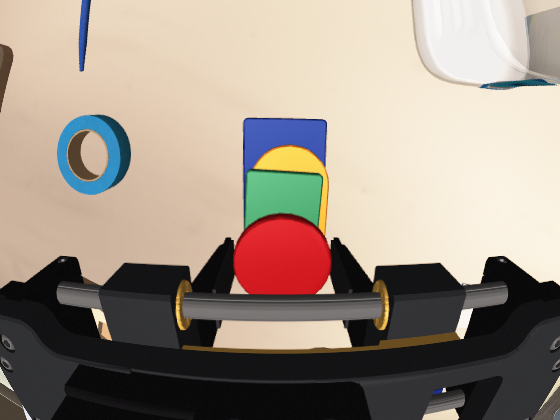

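Request:
step_arm(
  rows=[
    [0.5,0,-20,-0.005,0.002,-0.002],
    [0.5,0,-39,-0.005,0,0],
    [0.5,0,-45,-0.005,0,0],
    [0.5,0.3,-45,-0.005,0,0],
    [0.5,0.5,-45,-0.005,0,0],
    [0.5,0.7,-45,-0.005,0,0],
    [0.5,0.9,-45,-0.005,0,0],
    [0.5,1,-45,-0.005,0,0],
  ],
)

```text
t: 13.12
eef_pos: [542.4, 128.8, 137.1]
tcp_rot: [-2.191, 1.554, 2.913]
ft_force: [0.8, 0.6, -0.2]
opening: 0.579
```

```bash
python3 go.py 467.7 352.4 140 -1.15 6
```

```text
13.12 [542.4 128.8 137.1] -1.179 [-0.9999 -0.0137 -0.0098] F [ 0.8  0.6 -0.2] op 55.1
psi -1.15 q6 end ~ 1.8 rows 6
[[-0.1, 2.7, -39.2, -0.005, -0.01, 0.014], [-0.5, 2.9, -39.2, -0.005, 0.0, -0.0], [-0.5, 3.1, -39.2, -0.005, 0.0, -0.0], [-0.5, 3.3, -39.1, -0.005, 0.0, -0.0], [-0.5, 3.5, -39.2, -0.004, 0.0, -0.0], [-0.5, 3.6, -39.1, -0.005, 0.0, -0.0]]
```

Request:
step_arm(
  rows=[
    [0,2.7,-39,-0.005,-0.01,0.014],
    [-0.5,2.9,-39,-0.005,0,0],
    [-0.5,3.1,-39,-0.005,0,0],
    [-0.5,3.3,-39,-0.005,0,0],
    [-0.5,3.5,-25,-0.005,0,0],
    [0,1.5,-10,0,0,0],
    [0,0,0,0,0,0],
  ],
)

```text
t: 14.0
eef_pos: [469.3, 321.5, 133.8]
tcp_rot: [-1.651, 1.559, -2.796]
ft_force: [-0.0, -0.3, -0.6]
opening: 0.578
```

```bash
python3 go.py 467.7 352.4 90 -1.15 3
```

```text
14.0 [469.3 321.5 133.8] -1.145 [-0.9999 -0.0119 -0.001 ] F [-0.  -0.3 -0.6] op 55.0
psi -1.15 q6 end ~ 1.8 rows 3
[[14.6, 3.9, -9.6, 0.002, -0.001, 0.012], [14.6, 3.8, -9.6, 0.001, 0.0, -0.0], [14.6, 3.7, -9.7, 0.002, 0.0, -0.0]]
```

Request:
step_arm(
  rows=[
    [8,4,-12,0.002,-0.001,0.012],
    [10,4,-12,0,0,0],
    [12,3,-8,0,0,0],
    [6,0,0,0,0,0],
    [0,0,0,0,0,0],
  ],
)

```text
t: 14.62
eef_pos: [466.2, 355.4, 93.9]
tcp_rot: [-1.18, 1.569, -2.33]
ft_force: [0.8, -0.4, -0.3]
opening: 0.579
```

```bash
python3 go.py 467.7 352.4 75 -1.15 2
```

```text
14.62 [466.2 355.4  93.9] -1.15 [-1.0e+00 -1.2e-03  5.0e-04] F [ 0.8 -0.4 -0.3] op 55.1
psi -1.15 q6 end ~ 1.8 rows 2
[[9.4, 0.1, 1.7, 0.0, 0.001, 0.001], [9.5, 0.1, 1.7, 0.0, -0.0, 0.0]]
```

Request:
step_arm(
  rows=[
    [10,0.1,1.9,0,0.001,0.001],
    [9,0.1,1.7,0,0,0],
    [0,0,0,0,0,0],
  ],
)

```text
t: 15.0
eef_pos: [468.2, 351.4, 73.8]
tcp_rot: [2.952, 1.57, 1.802]
ft_force: [0.5, -0.6, -0.2]
opening: 0.574
```

```bash
python3 go.py 467.7 352.4 61.5 -1.15 1; python3 snap.py w13
```

```text
15.0 [468.2 351.4  73.8] -1.15 [-1.e+00  1.e-04 -5.e-04] F [ 0.5 -0.6 -0.2] op 54.6
psi -1.15 q6 end ~ 1.8 rows 1
[[12.3, -0.1, -1.1, -0.0, -0.001, -0.0]]
15.0 [468.2 351.4  73.8] 0.007
-1.1503 [-1.e+00  1.e-04 -5.e-04]
```

View pics/w13.png

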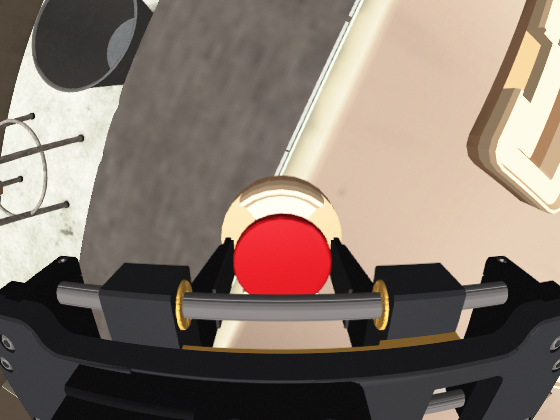

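Request:
step_arm(
  rows=[
    [9,-0.1,-0.9,0,0,0],
    [3,0,0,0,0,0],
    [1,0,0,0,0,0],
    [0,0,0,0,0,0],
  ],
)

```text
t: 15.55
eef_pos: [468.1, 352.6, 60.7]
tcp_rot: [1.987, 1.569, 0.837]
ft_force: [0.1, -0.4, 1.0]
opening: 0.579
```

```bash
python3 go.py 467.7 352.4 60.7 -1.15 1
```

```text
15.55 [468.1 352.6  60.7] -1.15 [-1.0e+00  1.6e-03 -7.0e-04] F [ 0.1 -0.4  1. ] op 55.1
psi -1.15 q6 end ~ 1.8 rows 1
[[0.0, -0.4, 0.0, -0.0, -0.001, -0.002]]
```

Request:
step_arm(
  rows=[
    [0.3,0,0,0,0,0],
    [0,0,0,0,0,0],
  ],
  grip=60,
)

```text
t: 15.8
eef_pos: [468.2, 352.7, 60.7]
tcp_rot: [1.926, 1.569, 0.776]
ft_force: [-0.5, 0.2, -0.3]
opening: 0.626
```

Request:
step_arm(
  rows=[
    [0,0,0,0,0,0],
    [0,0,0,0,0,0],
    [-15,0,0,0,0,0],
    [-40,0,0,0,0,0],
    [-50,0,0,0,0,0],
    [-50,0,0,0,0,0],
    [-10,0,0,0,0,0],
    [0,0,0,0,0,0],
  ],
  grip=80,
)

```text
t: 16.8
eef_pos: [467.5, 352.2, 234.9]
tcp_rot: [1.821, 1.567, 0.671]
ft_force: [-0.4, -0.4, -0.4]
opening: 0.843
```

```bash
python3 go.py 674 -190 230 -1.265 12; python3 snap.py w14
```

```text
16.8 [467.5 352.2 234.9] -1.15 [-1.     0.004 -0.001] F [-0.4 -0.4 -0.4] op 80.2
psi -1.265 q6 end ~ 0.99 rows 12
[[0.3, -2.7, 48.3, 0.01, -0.001, -0.004], [0.5, -2.3, 48.3, 0.009, -0.0, 0.0], [0.4, -1.8, 48.3, 0.01, -0.0, 0.0], [0.4, -1.4, 48.3, 0.009, -0.0, 0.0], [0.4, -0.9, 48.3, 0.01, -0.0, 0.0], [0.4, -0.4, 48.4, 0.009, -0.0, 0.0], [0.4, 0.0, 48.3, 0.01, -0.0, 0.0], [0.4, 0.5, 48.4, 0.01, -0.0, 0.0], [0.4, 1.0, 48.3, 0.009, -0.0, 0.0], [0.4, 1.4, 48.3, 0.01, -0.0, 0.0], [0.4, 1.9, 48.3, 0.009, -0.0, 0.0], [0.4, 2.4, 48.3, 0.01, -0.0, 0.0]]
16.8 [467.5 352.2 234.9] 0.013
-1.1502 [-1.     0.004 -0.001]
```

View pics/w14.png

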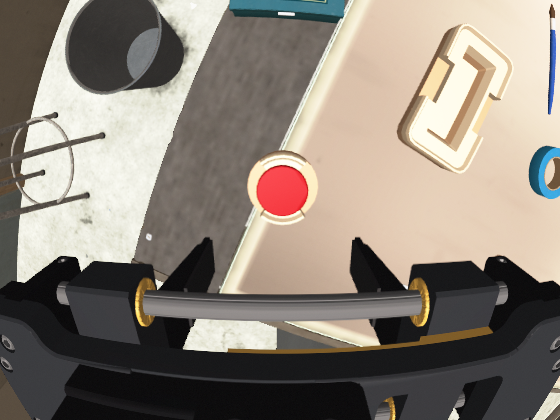

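Request:
step_arm(
  rows=[
    [0.3,-2.7,48,0.01,-0.001,-0.004],
    [0.5,-2.3,48,0.009,0,0],
    [0.4,-1.8,48,0.01,0,0],
    [0.4,-1.4,48,0.009,0,0],
    [0.4,-0.9,48,0.01,0,0],
    [0.4,-0.4,48,0.009,0,0],
    [0.4,0,48,0.01,0,0],
    [0.4,0.5,48,0.01,0,0],
  ],
)

```text
t: 17.85
eef_pos: [603.6, -15.7, 217.8]
tcp_rot: [-1.789, 1.55, -3.014]
ft_force: [-0.4, -0.1, -0.3]
opening: 0.84
```

```bash
python3 go.py 674 -190 225 -1.265 4
```

```text
17.85 [603.6 -15.7 217.8] -1.224 [-0.9998 -0.0205 -0.0046] F [-0.4 -0.1 -0.3] op 79.9
psi -1.265 q6 end ~ 0.99 rows 4
[[-2.0, 1.7, 46.9, 0.01, -0.004, 0.021], [-1.9, 2.2, 47.0, 0.01, -0.0, -0.0], [-1.8, 2.7, 46.9, 0.011, -0.0, -0.0], [-1.8, 3.2, 46.8, 0.01, -0.0, -0.0]]
```

Request:
step_arm(
  rows=[
    [-2,1.7,47,0.01,-0.004,0.021],
    [-2,2.2,47,0.01,0,0],
    [-2,2.7,40,0.01,0,0],
    [-1,2,15,0.01,0,0],
    [0,0,0,0,0,0],
  ],
)

```text
t: 18.48
eef_pos: [660.1, -160.5, 214.7]
tcp_rot: [-2.234, 1.557, 2.779]
ft_force: [-0.3, -0.3, -0.4]
opening: 0.839
```

```bash
python3 snap.py w15; python3 fs.py w15 bsq bst brect
```

```text
18.475 [ 660.1 -160.5  214.7] 0.02
-1.2696 [-0.9999 -0.0106 -0.0083]
bsq ['w15'] [ 675.911 -190.828   -1.289] 0.188
bst ['w15'] [ 673.017 -197.325   -1.241] 0.23
brect ['w15'] [ 676.086 -191.616   -1.24 ] 0.209
```

View pics/st_w15.png

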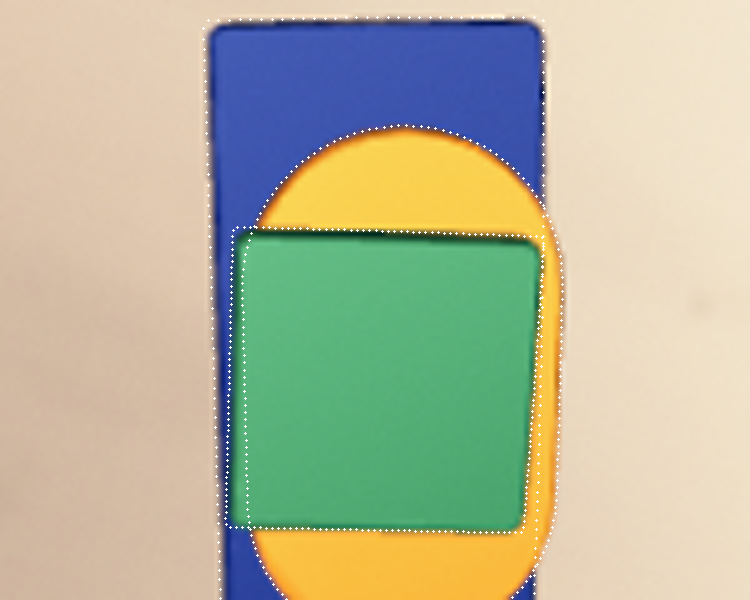

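```bash
python3 go.py 675.6 -190.8 85 -1.29 3
```

```text
18.52 [ 659.9 -159.9  214.7] -1.269 [-0.9999 -0.0109 -0.0085] F [-0.6 -0.3 -0.9] op 79.7
psi -1.29 q6 end ~ 1.01 rows 3
[[43.1, 2.4, 11.8, 0.007, -0.009, 0.011], [43.2, 2.0, 11.4, 0.007, 0.0, -0.0], [43.3, 2.1, 11.3, 0.007, 0.0, -0.0]]
```

Request:
step_arm(
  rows=[
    [40,2.4,14,0.007,-0.009,0.011],
    [40,2,14,0.007,0,0],
    [25,2,9,0.007,0,0],
    [0,0,0,0,0,0],
  ],
  grip=84,
)

```text
t: 19.02
eef_pos: [675.8, -187.0, 107.3]
tcp_rot: [2.651, 1.57, 1.367]
ft_force: [0.1, 0.5, 0.4]
opening: 0.875
```

```bash
python3 go.py 675.6 -190.8 75 -1.29 2
```

```text
19.02 [ 675.8 -187.   107.3] -1.284 [-1.e+00  2.e-04 -4.e-04] F [0.1 0.5 0.4] op 83.2
psi -1.29 q6 end ~ 1.01 rows 2
[[16.2, -0.7, 1.8, 0.003, -0.0, -0.0], [16.1, -0.6, 1.8, 0.003, -0.0, -0.0]]
```

Request:
step_arm(
  rows=[
    [20,-0.7,2,0.003,0,0],
    [16,-0.6,1.8,0.003,0,0],
    [0,0,0,0,0,0],
  ],
)

```text
t: 19.4
eef_pos: [675.9, -189.0, 71.3]
tcp_rot: [1.215, 1.569, -0.072]
ft_force: [0.1, -0.5, -0.1]
opening: 0.881
```

```bash
python3 go.py 675.6 -190.8 59 -1.29 1; python3 snap.py w16;
```

```text
19.4 [ 675.9 -189.    71.3] -1.288 [-1.0e+00  1.9e-03  7.0e-04] F [ 0.1 -0.5 -0.1] op 83.8
psi -1.29 q6 end ~ 1.01 rows 1
[[12.3, -0.8, 1.6, 0.002, 0.001, -0.002]]
19.4 [ 675.9 -189.    71.3] 0.017
-1.2877 [-1.0e+00  1.9e-03  7.0e-04]
```

View pics/w16.png

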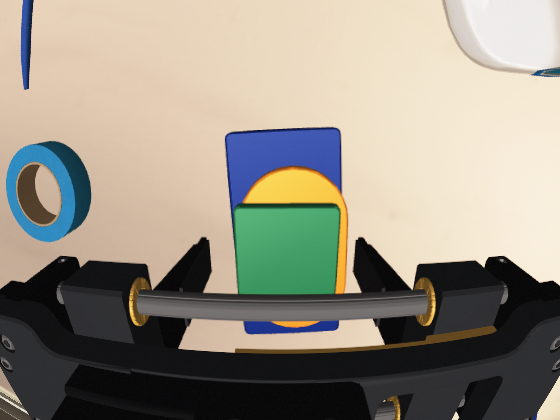

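Request:
step_arm(
  rows=[
    [9,-0.8,2,0.002,0.001,-0.002],
    [3.2,0,0,0,0,0],
    [0.4,0,0,0,0,0],
    [0,0,0,0,0,0],
  ],
)

```text
t: 19.95
eef_pos: [676.6, -191.6, 60.0]
tcp_rot: [0.991, 1.568, -0.299]
ft_force: [-0.4, 0.1, -0.0]
opening: 0.887
```

```bash
python3 go.py 675.6 -190.8 59 -1.29 1
```

```text
19.95 [ 676.6 -191.6   60. ] -1.29 [-1.      0.0022  0.0014] F [-0.4  0.1 -0. ] op 84.4
psi -1.29 q6 end ~ 1.01 rows 1
[[1.0, -0.7, -1.1, 0.0, 0.001, -0.002]]
```

Request:
step_arm(
  rows=[
    [1,-0.7,-1,0,0.001,-0.002],
    [0.3,0,0,0,0,0],
    [0,0,0,0,0,0],
  ],
)

```text
t: 20.32
eef_pos: [675.7, -190.8, 59.0]
tcp_rot: [0.654, 1.57, -0.636]
ft_force: [0.1, -0.4, -0.4]
opening: 0.881
```

Request:
step_arm(
  rows=[
    [0,0,0,0,0,0],
    [0,0,0,0,0,0],
    [0,0,0,0,0,0],
    [0,0,0,0,0,0],
  ],
  grip=45,
)

```text
t: 20.82
eef_pos: [675.7, -190.9, 59.1]
tcp_rot: [0.698, 1.57, -0.592]
ft_force: [0.7, 0.0, -0.4]
opening: 0.647
```

```bash
python3 go.py; python3 snap.py w17
```

```text
20.82 [ 675.7 -190.9   59.1] -1.29 [-1.e+00  7.e-04  9.e-04] F [ 0.7  0.  -0.4] op 61.6
20.825 [ 675.7 -190.9   59.1] 0.001
-1.2898 [-1.e+00  7.e-04  9.e-04]
```

View pics/w17.png

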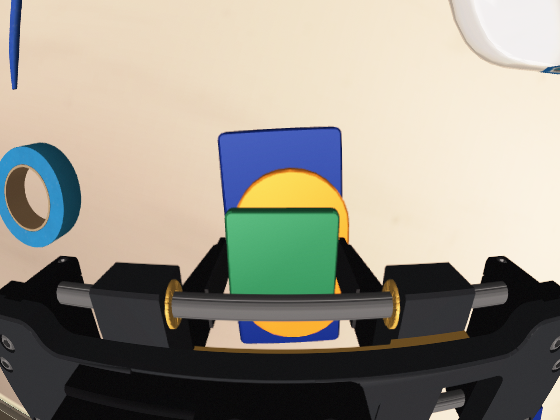

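Request:
step_arm(
  rows=[
    [-6,0,0,0,0,0],
    [-15,0,0,0,0,0],
    [-30,0,0,0,0,0],
    [-25,0,0,0,0,0],
    [0,0,0,0,0,0],
  ],
)

```text
t: 21.5
eef_pos: [675.8, -190.9, 140.3]
tcp_rot: [0.816, 1.569, -0.474]
ft_force: [-0.0, -0.4, -1.3]
opening: 0.65
```

```bash
python3 go.py 463.8 -18.8 130 -1.624 8
```

```text
21.5 [ 675.8 -190.9  140.3] -1.29 [-1.      0.0017  0.0016] F [-0.  -0.4 -1.3] op 61.8
psi -1.624 q6 end ~ 1.58 rows 8
[[1.2, -19.5, -28.0, 0.042, 0.002, -0.002], [1.3, -20.7, -27.2, 0.042, -0.0, 0.0], [1.3, -21.7, -26.3, 0.041, -0.0, 0.0], [1.3, -22.9, -25.3, 0.042, -0.0, 0.0], [1.3, -23.9, -24.4, 0.042, -0.0, 0.0], [1.3, -24.9, -23.4, 0.042, -0.0, 0.0], [1.4, -25.8, -22.3, 0.041, -0.0, 0.0], [1.3, -26.7, -21.2, 0.042, -0.0, 0.0]]
```

Request:
step_arm(
  rows=[
    [1.2,-12,-16,0.042,0.002,-0.002],
    [1.3,-20.7,-27.2,0.042,0,0],
    [1.3,-21.7,-26.3,0.042,0,0],
    [1.3,-22.9,-25.3,0.042,0,0],
    [1.3,-23.9,-24.4,0.042,0,0],
    [1.3,-24.9,-23.4,0.042,0,0],
    [1.3,-20,-18,0.042,0,0],
    [0,0,0,0,0,0],
  ],
)

```text
t: 22.5
eef_pos: [499.3, -48.6, 127.1]
tcp_rot: [-1.855, 1.565, 2.835]
ft_force: [1.3, 0.3, -0.6]
opening: 0.645
```

```bash
python3 go.py 463.8 -18.8 100 -1.624 3
```

```text
22.5 [499.3 -48.6 127.1] -1.594 [-1.     -0.0058 -0.0017] F [ 1.3  0.3 -0.6] op 61.4
psi -1.624 q6 end ~ 1.58 rows 3
[[9.1, -12.0, -9.6, 0.01, -0.002, 0.006], [9.0, -12.1, -9.6, 0.01, 0.0, -0.0], [9.1, -12.3, -9.4, 0.01, 0.0, -0.0]]
```

Request:
step_arm(
  rows=[
    [6,-13,-10,0.01,-0.002,0.006],
    [9,-13,-10,0.01,0,0],
    [9,-11,-9,0.01,0,0],
    [3,-2,-1,0,0,0],
    [0,0,0,0,0,0],
  ],
)

```text
t: 23.12
eef_pos: [464.2, -18.9, 98.9]
tcp_rot: [1.267, 1.567, -0.355]
ft_force: [-0.2, -0.3, -0.9]
opening: 0.648
```

```bash
python3 go.py 463.8 -18.8 78 -1.624 2
```

```text
23.12 [464.2 -18.9  98.9] -1.622 [-1.      0.0035  0.0011] F [-0.2 -0.3 -0.9] op 61.6
psi -1.624 q6 end ~ 1.58 rows 2
[[10.4, -0.2, -0.0, 0.001, 0.001, -0.004], [10.5, -0.2, -0.1, 0.001, 0.0, 0.0]]
```

Request:
step_arm(
  rows=[
    [12,-0.2,0,0.001,0.001,-0.004],
    [11,-0.2,0,0.001,0,0],
    [0,0,0,0,0,0],
  ],
)

```text
t: 23.5
eef_pos: [465.0, -19.8, 74.3]
tcp_rot: [1.004, 1.57, -0.62]
ft_force: [-0.6, 0.0, -0.3]
opening: 0.646
```

```bash
python3 go.py 463.8 -18.8 61.2 -1.624 1; python3 snap.py w18
```

```text
23.5 [465.  -19.8  74.3] -1.624 [-1.e+00  4.e-04  2.e-04] F [-0.6  0.  -0.3] op 61.5
psi -1.624 q6 end ~ 1.58 rows 1
[[13.1, -1.3, -1.0, -0.0, 0.0, -0.0]]
23.5 [465.  -19.8  74.3] 0.009
-1.6245 [-1.e+00  4.e-04  2.e-04]
```

View pics/w18.png

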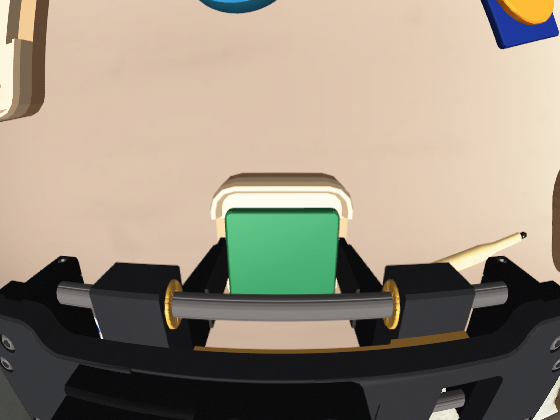

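Aligned and centred between the lips (green 227–339, mould 212–352). Lower.

Request:
step_arm(
  rows=[
    [9,-1.3,-1,0,0,0],
    [3.5,0,0,0,0,0],
    [1,0,0,0,0,0],
    [0,0,0,0,0,0],
  ],
)

```text
t: 24.05
eef_pos: [464.2, -18.7, 61.1]
tcp_rot: [1.343, 1.569, -0.281]
ft_force: [0.1, -0.3, -1.0]
opening: 0.645
```

```bash
python3 go.py 463.8 -18.8 61 -1.624 1
```

```text
24.05 [464.2 -18.7  61.1] -1.624 [-1.0e+00  2.2e-03  5.0e-04] F [ 0.1 -0.3 -1. ] op 61.3
psi -1.624 q6 end ~ 1.58 rows 1
[[0.1, -0.4, 0.1, -0.0, 0.001, -0.002]]
```

Request:
step_arm(
  rows=[
    [0.3,0,0,0,0,0],
    [0,0,0,0,0,0],
  ],
  grip=66,
)

```text
t: 24.3
eef_pos: [464.4, -18.7, 60.9]
tcp_rot: [1.364, 1.568, -0.26]
ft_force: [0.3, 0.4, -0.9]
opening: 0.693
```

Request:
step_arm(
  rows=[
    [0,0,0,0,0,0],
    [0,0,0,0,0,0],
    [-15,0,0,0,0,0],
    [-40,0,0,0,0,0],
    [-50,0,0,0,0,0],
    [-50,0,0,0,0,0],
    [-10,0,0,0,0,0],
    [0,0,0,0,0,0],
  ],
  grip=88,
)

```text
t: 25.3
eef_pos: [463.5, -18.5, 229.9]
tcp_rot: [1.11, 1.57, -0.514]
ft_force: [-0.5, 0.1, 0.6]
opening: 0.923
```

```bash
python3 go.py 673 -197.4 225 -1.24 7; python3 snap.py w19
```

```text
25.3 [463.5 -18.5 229.9] -1.624 [-1.e+00  5.e-04  3.e-04] F [-0.5  0.1  0.6] op 87.8
psi -1.24 q6 end ~ 0.95 rows 7
[[0.7, 31.3, 23.9, -0.055, 0.0, -0.001], [0.7, 29.8, 25.6, -0.055, 0.0, 0.0], [0.7, 28.5, 27.2, -0.055, 0.0, 0.0], [0.7, 26.9, 28.7, -0.055, 0.0, 0.001], [0.7, 25.3, 30.2, -0.054, 0.0, -0.0], [0.8, 23.6, 31.5, -0.055, 0.0, -0.0], [0.7, 21.8, 32.7, -0.055, 0.0, -0.0]]
25.3 [463.5 -18.5 229.9] 0.003
-1.6242 [-1.e+00  5.e-04  3.e-04]
```

View pics/w19.png

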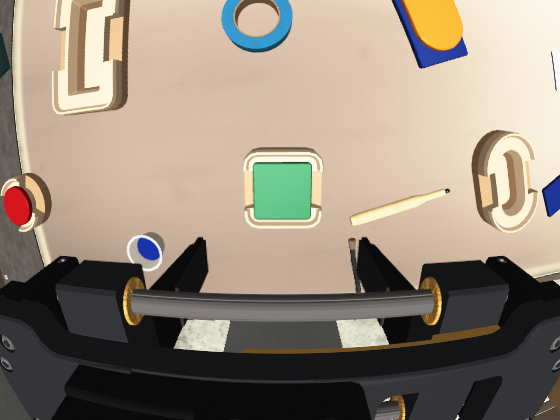

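Square is seated on its ledge inside the lip (283,190). Now the stadium.

Request:
step_arm(
  rows=[
    [0.7,31.3,23.9,-0.055,0,0],
    [0.7,30,25.6,-0.055,0,0],
    [0.7,28.5,27.2,-0.055,0,0],
    [0.7,27,28.7,-0.055,0,0],
    [0.7,25.3,30.2,-0.055,0,0],
    [0.7,23.6,31.5,-0.055,0,0],
    [0.7,15,22,-0.04,0,0],
    [0,0,0,0,0,0],
  ],
  grip=90,
)

```text
t: 26.35
eef_pos: [666.8, -192.3, 204.1]
tcp_rot: [-2.222, 1.546, 2.819]
ft_force: [-0.2, 0.5, -0.6]
opening: 0.948
```

```bash
python3 go.py 673 -197.4 225 -1.24 1; python3 snap.py w20; python3 fs.py w20 bst brect
```

```text
26.35 [ 666.8 -192.3  204.1] -1.242 [-0.9997 -0.0197 -0.0151] F [-0.2  0.5 -0.6] op 90.2
psi -1.24 q6 end ~ 0.95 rows 1
[[-21.1, 3.8, 6.5, -0.002, -0.015, 0.02]]
26.35 [ 666.8 -192.3  204.1] 0.036
-1.2419 [-0.9997 -0.0197 -0.0151]
bst ['w20'] [ 673.066 -197.754   -1.258] 0.084
brect ['w20'] [ 676.193 -192.341   -1.24 ] 0.249
```

View pics/st_w20.png

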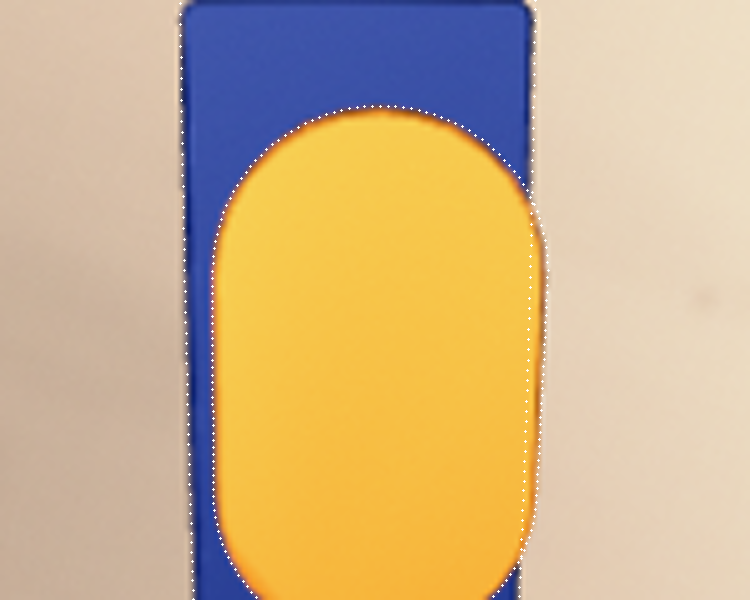

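```bash
python3 go.py 673 -197.6 75 -1.252 3
```

```text
26.4 [ 666.1 -191.6  204.2] -1.242 [-0.9997 -0.0203 -0.0156] F [-0.2 -0.1 -0.3] op 89.9
psi -1.252 q6 end ~ 0.97 rows 3
[[43.0, 2.4, 3.3, 0.003, -0.016, 0.02], [43.0, 1.6, 2.6, 0.004, 0.0, 0.0], [43.1, 1.6, 2.6, 0.003, 0.0, 0.0]]
```

Request:
step_arm(
  rows=[
    [43,2.4,3.3,0.003,-0.016,0.02],
    [43,1.6,2.6,0.004,0,0],
    [32,1.6,2.6,0.003,0,0],
    [0,0,0,0,0,0],
  ],
)

```text
t: 26.9
eef_pos: [669.8, -194.3, 80.8]
tcp_rot: [-2.2, 1.567, 2.83]
ft_force: [-0.1, -0.1, 0.1]
opening: 0.947
```

```bash
python3 go.py 673 -197.6 65 -1.252 1;
```

```text
26.9 [ 669.8 -194.3   80.8] -1.253 [-1.     -0.0032 -0.0023] F [-0.1 -0.1  0.1] op 90.1
psi -1.252 q6 end ~ 0.97 rows 1
[[15.7, 2.1, 4.1, -0.001, -0.002, 0.003]]
```

Request:
step_arm(
  rows=[
    [15,2.2,4.2,0,-0.002,0.003],
    [2,0.2,0.4,0,0,0],
    [0,0,0,0,0,0],
  ],
)

```text
t: 27.28
eef_pos: [674.2, -197.8, 65.7]
tcp_rot: [0.935, 1.568, -0.318]
ft_force: [-0.6, -0.1, -0.3]
opening: 0.945
```

```bash
python3 go.py 673 -197.6 50 -1.252 1;python3 snap.py w21
```

```text
27.27 [ 674.2 -197.8   65.7] -1.253 [-1.      0.0025  0.0018] F [-0.6 -0.1 -0.3] op 89.8
psi -1.252 q6 end ~ 0.97 rows 1
[[15.7, -1.1, -0.5, -0.001, 0.002, -0.002]]
27.275 [ 674.2 -197.8   65.7] 0.004
-1.2532 [-1.      0.0025  0.0018]
```

View pics/w21.png

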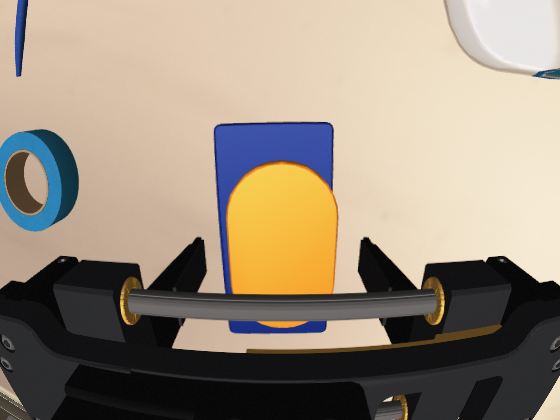

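Request:
step_arm(
  rows=[
    [12,-1,-0.5,0,0.002,-0.002],
    [3.5,0,0,0,0,0],
    [1,0,0,0,0,0],
    [0,0,0,0,0,0],
  ],
)

```text
t: 27.82
eef_pos: [673.2, -197.6, 48.9]
tcp_rot: [1.25, 1.57, -0.003]
ft_force: [1.0, 0.1, -0.1]
opening: 0.948
```

```bash
python3 go.py 673 -197.6 50 -1.252 1
```

```text
27.82 [ 673.2 -197.6   48.9] -1.253 [-1.0e+00  1.2e-03  4.0e-04] F [ 1.   0.1 -0.1] op 90.1
psi -1.252 q6 end ~ 0.97 rows 1
[[-1.1, -0.2, -0.1, -0.001, 0.0, -0.001]]
```

Request:
step_arm(
  rows=[
    [-1.2,0,0,0,0,0],
    [0,0,0,0,0,0],
  ],
)

```text
t: 28.08
eef_pos: [673.4, -197.7, 50.5]
tcp_rot: [1.162, 1.569, -0.092]
ft_force: [-0.5, -0.3, -0.3]
opening: 0.946
```

Request:
step_arm(
  rows=[
    [0,0,0,0,0,0],
    [0,0,0,0,0,0],
    [0,0,0,0,0,0],
    [0,0,0,0,0,0],
  ],
  grip=50,
)

```text
t: 28.58
eef_pos: [673.5, -197.7, 50.7]
tcp_rot: [1.1, 1.569, -0.153]
ft_force: [0.9, -0.0, 0.0]
opening: 0.69
```

```bash
python3 go.py
```

```text
28.57 [ 673.5 -197.7   50.7] -1.253 [-1.0e+00  1.9e-03  9.0e-04] F [ 0.9 -0.   0. ] op 65.6
```

Request:
step_arm(
  rows=[
    [-6,0,0,0,0,0],
    [-15,0,0,0,0,0],
    [-30,0,0,0,0,0],
    [-30,0,0,0,0,0],
    [0,0,0,0,0,0],
  ],
)

```text
t: 29.2
eef_pos: [673.4, -197.7, 136.9]
tcp_rot: [1.042, 1.568, -0.212]
ft_force: [-0.5, -0.3, -1.1]
opening: 0.686
```

```bash
python3 go.py 459.7 -314.9 125 -1.31 7; python3 snap.py w22
```

```text
29.2 [ 673.4 -197.7  136.9] -1.253 [-1.      0.0025  0.0015] F [-0.5 -0.3 -1.1] op 65.2
psi -1.31 q6 end ~ 0.71 rows 7
[[1.6, -34.2, 6.4, 0.008, 0.001, -0.003], [1.7, -34.2, 6.6, 0.008, 0.0, 0.0], [1.8, -34.1, 6.9, 0.008, 0.0, 0.0], [1.7, -34.1, 7.2, 0.008, 0.0, 0.0], [1.7, -34.0, 7.5, 0.009, 0.0, 0.0], [1.7, -33.9, 7.8, 0.008, 0.0, 0.0], [1.7, -33.9, 8.0, 0.008, 0.0, 0.0]]
29.2 [ 673.4 -197.7  136.9] 0.035
-1.2532 [-1.      0.0025  0.0015]
```

View pics/w22.png

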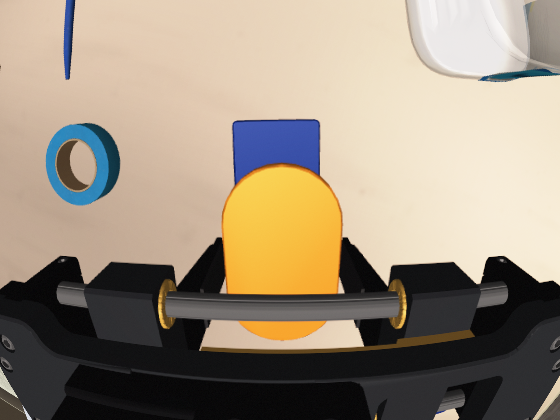

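Request:
step_arm(
  rows=[
    [1.5,-20,4,0.008,0.001,-0.003],
    [1.5,-34,6.6,0.008,0,0],
    [1.5,-34,6.9,0.008,0,0],
    [1.5,-34,7.2,0.008,0,0],
    [1.5,-34,7.5,0.009,0,0],
    [1.5,-34,7.8,0.008,0,0],
    [1.5,-20,4,0.008,0,0],
    [0,0,0,0,0,0],
  ],
)

```text
t: 30.25
eef_pos: [475.6, -300.5, 116.9]
tcp_rot: [-2.322, 1.556, 2.649]
ft_force: [0.1, 0.8, -1.8]
opening: 0.687
```

```bash
python3 go.py 459.7 -314.9 100 -1.31 3
```

```text
30.25 [ 475.6 -300.5  116.9] -1.311 [-0.9999 -0.0106 -0.0099] F [ 0.1  0.8 -1.8] op 65.4
psi -1.31 q6 end ~ 0.71 rows 3
[[5.7, -6.3, 3.3, -0.0, -0.01, 0.011], [5.6, -6.3, 3.3, -0.001, 0.0, -0.0], [5.6, -6.4, 3.3, -0.0, 0.0, -0.0]]
```

Request:
step_arm(
  rows=[
    [5,-7,3.6,0,-0.01,0.011],
    [6,-7,3.6,0,0,0],
    [6,-6,3,0,0,0],
    [1,0,0,0,0,0],
    [0,0,0,0,0,0],
  ],
)

```text
t: 30.88
eef_pos: [459.4, -315.6, 96.8]
tcp_rot: [1.258, 1.57, -0.051]
ft_force: [0.3, -0.3, -1.2]
opening: 0.691
```

```bash
python3 go.py 459.7 -314.9 78 -1.31 2
```

```text
30.88 [ 459.4 -315.6   96.8] -1.309 [-1.0e+00  1.1e-03  4.0e-04] F [ 0.3 -0.3 -1.2] op 65.8
psi -1.31 q6 end ~ 0.71 rows 2
[[9.4, 0.2, -0.3, 0.0, 0.0, -0.001], [9.4, 0.3, -0.3, 0.001, 0.0, -0.0]]
```

Request:
step_arm(
  rows=[
    [11,0.2,-0.3,0,0,-0.001],
    [9.5,0.3,-0.3,0,0,0],
    [0,0,0,0,0,0],
  ],
)

```text
t: 31.25
eef_pos: [460.1, -314.5, 74.8]
tcp_rot: [0.377, 1.57, -0.932]
ft_force: [-0.6, -0.1, -0.6]
opening: 0.688
```

```bash
python3 go.py 459.7 -314.9 61.7 -1.31 1; python3 snap.py w23
```

```text
31.25 [ 460.1 -314.5   74.8] -1.309 [-1.e+00  2.e-04  5.e-04] F [-0.6 -0.1 -0.6] op 65.4
psi -1.31 q6 end ~ 0.71 rows 1
[[13.1, -0.5, 0.3, 0.001, 0.0, -0.0]]
31.25 [ 460.1 -314.5   74.8] 0.007
-1.3088 [-1.e+00  2.e-04  5.e-04]
```

View pics/w23.png

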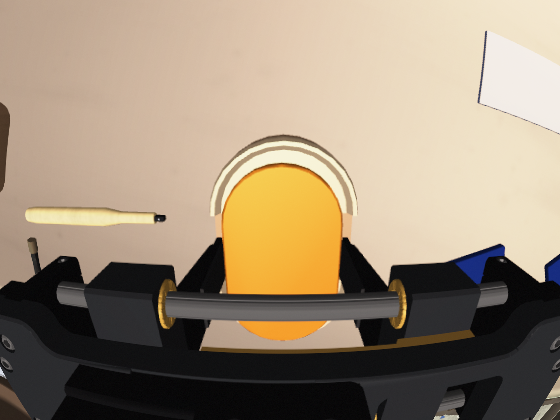

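Request:
step_arm(
  rows=[
    [9,-0.5,0.3,0,0,0],
    [3.5,0,0,0,0,0],
    [0.8,0,0,0,0,0],
    [0,0,0,0,0,0],
  ],
)

```text
t: 31.8
eef_pos: [460.0, -315.3, 61.7]
tcp_rot: [0.555, 1.569, -0.754]
ft_force: [0.0, 0.2, -0.7]
opening: 0.69
```

```bash
python3 go.py 459.7 -314.9 61.5 -1.31 1
```

```text
31.8 [ 460.  -315.3   61.7] -1.309 [-1.      0.001   0.0016] F [ 0.   0.2 -0.7] op 65.6
psi -1.31 q6 end ~ 0.71 rows 1
[[0.2, -0.2, -0.4, 0.001, 0.002, -0.001]]
```

Request:
step_arm(
  rows=[
    [0.4,0,0,0,0,0],
    [0,0,0,0,0,0],
  ],
  grip=70,
)

```text
t: 32.05
eef_pos: [460.2, -315.4, 61.5]
tcp_rot: [0.56, 1.568, -0.749]
ft_force: [-0.6, 0.3, -0.5]
opening: 0.735
```

Request:
step_arm(
  rows=[
    [0,0,0,0,0,0],
    [0,0,0,0,0,0],
    [-15,0,0,0,0,0],
    [-40,0,0,0,0,0],
    [-50,0,0,0,0,0],
    [-50,0,0,0,0,0],
    [-10,0,0,0,0,0],
    [0,0,0,0,0,0],
  ],
  grip=92,
)

```text
t: 33.05
eef_pos: [459.5, -314.8, 235.6]
tcp_rot: [0.573, 1.566, -0.736]
ft_force: [0.4, 0.4, -0.1]
opening: 0.968
```

```bash
python3 go.py 676.2 -192.2 225 -1.24 6; python3 snap.py w24
```

```text
33.05 [ 459.5 -314.8  235.6] -1.309 [-1.      0.0024  0.0037] F [ 0.4  0.4 -0.1] op 92.1
psi -1.24 q6 end ~ 0.96 rows 6
[[1.8, 40.2, -10.4, -0.011, 0.004, -0.002], [1.8, 40.3, -9.9, -0.012, -0.0, -0.0], [1.8, 40.4, -9.5, -0.011, -0.0, -0.0], [1.8, 40.5, -9.0, -0.012, -0.0, -0.0], [1.8, 40.6, -8.5, -0.011, -0.0, -0.0], [1.8, 40.7, -8.1, -0.012, -0.0, -0.0]]
33.05 [ 459.5 -314.8  235.6] 0.011
-1.3088 [-1.      0.0024  0.0037]
```

View pics/w24.png

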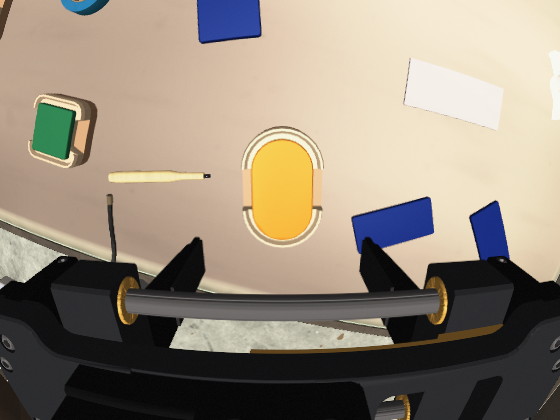

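Request:
step_arm(
  rows=[
    [1,40,-10.4,-0.011,0.004,-0.002],
    [1,40.3,-9.9,-0.012,0,0],
    [1,40.4,-9.5,-0.011,0,0],
    [1,40.5,-9,-0.012,0,0],
    [1,40,-8.5,-0.011,0,0],
    [1,20,-4,-0.012,0,0],
    [0,0,0,0,0,0],
  ],
  grip=92,
)

```text
t: 33.98
eef_pos: [659.8, -198.2, 215.3]
tcp_rot: [-2.391, 1.551, 2.653]
ft_force: [0.6, -0.2, -0.8]
opening: 0.969
```

```bash
python3 snap.py w25; python3 fs.py w25 brect; python3 go.py 676.2 -192.2 100 -1.24 3
```

```text
33.975 [ 659.8 -198.2  215.3] 0.021
-1.2397 [-0.9998 -0.0136 -0.0145]
brect ['w25'] [ 676.047 -192.277   -1.238] 0.061
34.02 [ 659.2 -198.6  215.4] -1.24 [-0.9998 -0.0138 -0.0147] F [-1.2 -0.1 -0.3] op 91.6
psi -1.24 q6 end ~ 0.96 rows 3
[[38.4, 6.6, 0.4, -0.0, -0.015, 0.014], [38.5, 6.1, -0.2, -0.0, 0.0, -0.0], [38.5, 6.0, -0.2, -0.0, 0.0, -0.0]]
```

View pics/st_w25.png

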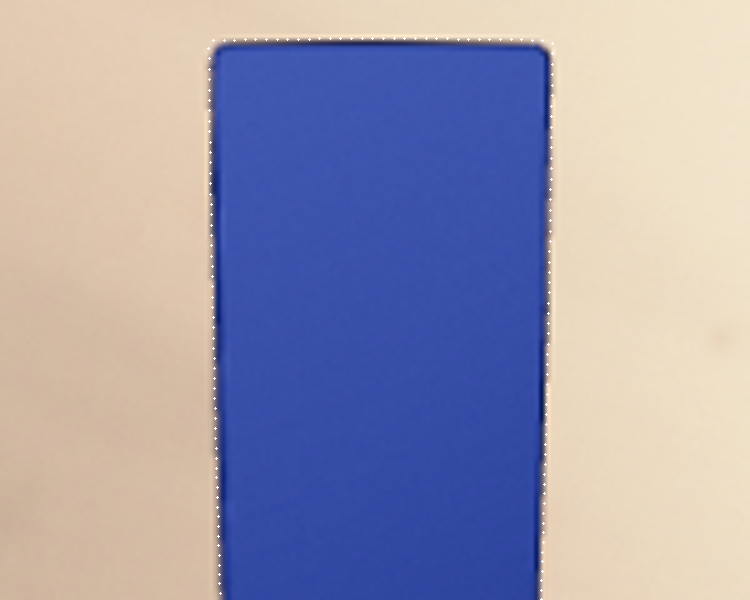

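View pics/w25.png

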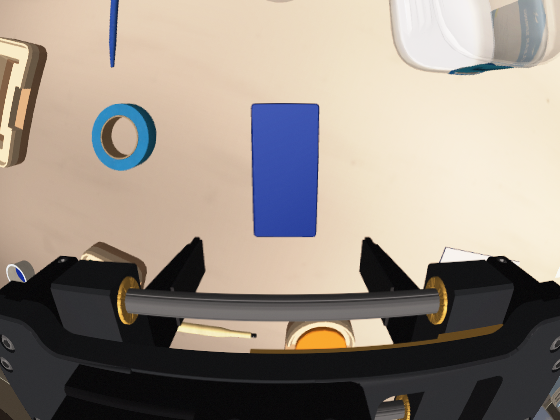

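Request:
step_arm(
  rows=[
    [38,6.8,0.4,0,-0.015,0.014],
    [40,6.3,0,0,0,0],
    [40,6,0,0,0,0],
    [20,0,0,0,0,0],
    [0,0,0,0,0,0],
  ],
)

```text
t: 34.65
eef_pos: [671.9, -196.4, 72.1]
tcp_rot: [-1.927, 1.568, 3.11]
ft_force: [0.6, -0.1, -0.3]
opening: 0.964
```

```bash
python3 go.py 676 -192.3 55 -1.239 1
```

```text
34.65 [ 671.9 -196.4   72.1] -1.246 [-1.     -0.0027 -0.001 ] F [ 0.6 -0.1 -0.3] op 91.7
psi -1.239 q6 end ~ 0.96 rows 1
[[17.1, 5.2, -2.6, -0.007, -0.001, 0.003]]
```

Request:
step_arm(
  rows=[
    [14,5.5,-2.8,-0.007,-0.001,0.003],
    [5,0.5,0,0,0,0],
    [0,0,0,0,0,0],
  ],
)

```text
t: 35.02
eef_pos: [676.9, -192.6, 54.0]
tcp_rot: [0.967, 1.568, -0.273]
ft_force: [0.5, -0.3, -0.8]
opening: 0.97
```

```bash
python3 go.py 676 -192.3 33 -1.239 1; python3 snap.py w26
```

```text
35.02 [ 676.9 -192.6   54. ] -1.24 [-1.      0.0023  0.0016] F [ 0.5 -0.3 -0.8] op 92.3
psi -1.239 q6 end ~ 0.96 rows 1
[[21.0, -0.8, -0.6, -0.001, 0.002, -0.002]]
35.025 [ 676.9 -192.6   54. ] 0.006
-1.2399 [-1.      0.0023  0.0016]
```

View pics/w26.png

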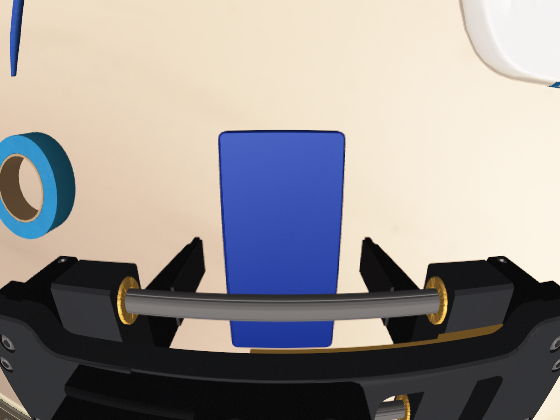

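Centred and aligned. Down and grip.

Request:
step_arm(
  rows=[
    [12,-0.8,-0.5,0,0.002,-0.002],
    [7,0,0,0,0,0],
    [1.5,0,0,0,0,0],
    [0,0,0,0,0,0],
  ],
)

```text
t: 35.58
eef_pos: [676.2, -192.4, 32.9]
tcp_rot: [1.397, 1.57, 0.157]
ft_force: [0.4, -0.3, 0.8]
opening: 0.971
```

Request:
step_arm(
  rows=[
    [0,0,0,0,0,0],
    [0,0,0,0,0,0],
    [0,0,0,0,0,0],
    [0,0,0,0,0,0],
  ],
  grip=55,
)

```text
t: 36.08
eef_pos: [676.4, -192.5, 33.3]
tcp_rot: [1.178, 1.569, -0.062]
ft_force: [-0.4, 0.2, -1.4]
opening: 0.736
```

```bash
python3 go.py
```

```text
36.08 [ 676.4 -192.5   33.3] -1.24 [-1.0e+00  1.5e-03  6.0e-04] F [-0.4  0.2 -1.4] op 70.0
```

Request:
step_arm(
  rows=[
    [-6,0,0,0,0,0],
    [-15,0,0,0,0,0],
    [-30,0,0,0,0,0],
    [-35,0,0,0,0,0],
    [-15,0,0,0,0,0],
    [0,0,0,0,0,0],
  ],
)

```text
t: 36.83
eef_pos: [675.8, -192.3, 139.6]
tcp_rot: [1.36, 1.57, 0.12]
ft_force: [-0.2, 0.1, -3.1]
opening: 0.735
```

```bash
python3 go.py 657.8 205.4 130 -1.629 11; python3 snap.py w27
```

```text
36.83 [ 675.8 -192.3  139.6] -1.24 [-1.0e+00  1.1e-03  2.0e-04] F [-0.2  0.1 -3.1] op 69.9
psi -1.629 q6 end ~ 1.93 rows 11
[[0.9, 10.2, -34.7, 0.035, 0.0, -0.001], [0.8, 9.0, -35.1, 0.036, 0.0, -0.0], [0.9, 7.7, -35.4, 0.035, 0.0, -0.0], [0.9, 6.5, -35.6, 0.036, 0.0, -0.0], [0.9, 5.2, -35.8, 0.035, 0.0, -0.0], [0.8, 3.9, -36.0, 0.035, 0.0, -0.0], [0.9, 2.7, -36.1, 0.036, 0.0, -0.0], [0.9, 1.3, -36.1, 0.035, 0.0, -0.0], [0.8, 0.1, -36.2, 0.035, 0.0, -0.0], [0.9, -1.2, -36.2, 0.036, 0.0, -0.0], [0.9, -2.4, -36.1, 0.035, 0.0, -0.0]]
36.825 [ 675.8 -192.3  139.6] 0.012
-1.2398 [-1.0e+00  1.1e-03  2.0e-04]
```

View pics/w27.png

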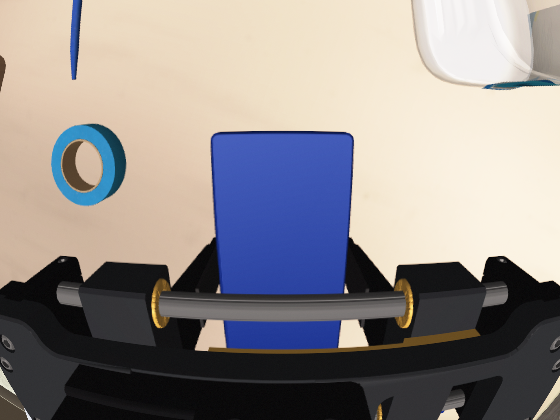

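Request:
step_arm(
  rows=[
    [0,6,-20,0.02,0,0],
    [0,9,-35,0.036,0,0],
    [0,7.7,-35.4,0.036,0,0],
    [0,6.5,-35.6,0.036,0,0],
    [0,5.2,-35.8,0.036,0,0],
    [0,3.9,-36,0.036,0,0],
    [0,2.7,-36,0.036,0,0],
    [0,1.3,-36,0.036,0,0],
  ],
)

```text
t: 37.88
eef_pos: [656.3, 87.2, 126.4]
tcp_rot: [-1.784, 1.553, 2.974]
ft_force: [0.6, 0.5, -3.4]
opening: 0.733
```

```bash
python3 go.py 657.8 205.4 125 -1.629 4
```

```text
37.88 [656.3  87.2 126.4] -1.525 [-0.9998 -0.0175 -0.0038] F [ 0.6  0.5 -3.4] op 69.7
psi -1.629 q6 end ~ 1.93 rows 4
[[0.4, 1.7, -29.5, 0.026, -0.004, 0.018], [0.4, 1.0, -29.5, 0.026, 0.0, -0.001], [0.3, 0.2, -29.6, 0.026, 0.0, 0.0], [0.3, -0.6, -29.5, 0.026, 0.0, 0.0]]
```

Request:
step_arm(
  rows=[
    [0.4,1.7,-29.5,0.026,-0.004,0.018],
    [0.4,1,-29.5,0.026,0,0],
    [0.3,0.2,-27,0.026,0,0],
    [0.3,0,-14,0.02,0,0],
    [0,0,0,0,0,0],
  ],
)

```text
t: 38.5
eef_pos: [654.3, 192.9, 116.5]
tcp_rot: [-1.324, 1.56, -2.948]
ft_force: [0.2, -0.4, -2.6]
opening: 0.732
```

```bash
python3 go.py 657.8 205.4 95 -1.629 2
```

```text
38.5 [654.3 192.9 116.5] -1.623 [-0.9999 -0.0107  0.0027] F [ 0.2 -0.4 -2.6] op 69.6
psi -1.629 q6 end ~ 1.93 rows 2
[[10.7, 1.5, -6.4, 0.003, 0.003, 0.011], [10.8, 1.5, -6.3, 0.003, -0.0, -0.0]]
```

Request:
step_arm(
  rows=[
    [9,1.6,-7,0.003,0.003,0.011],
    [11,1.5,-6.3,0.003,0,0],
    [3,0,0,0,0,0],
    [0,0,0,0,0,0],
  ],
)

```text
t: 39.0
eef_pos: [657.7, 204.8, 89.7]
tcp_rot: [-1.311, 1.569, -2.941]
ft_force: [-0.0, -1.1, -2.2]
opening: 0.732
```

```bash
python3 go.py 657.8 205.4 68 -1.629 2
```

```text
39.0 [657.7 204.8  89.7] -1.63 [-1.e+00 -2.e-03  5.e-04] F [-0.  -1.1 -2.2] op 69.6
psi -1.629 q6 end ~ 1.93 rows 2
[[10.9, 0.0, -0.3, -0.001, 0.001, 0.002], [10.8, 0.1, -0.3, -0.0, -0.0, 0.0]]
```

Request:
step_arm(
  rows=[
    [12,0,-0.3,0,0.001,0.002],
    [11,0,-0.3,0,0,0],
    [0,0,0,0,0,0],
  ],
)

```text
t: 39.38
eef_pos: [657.8, 204.9, 65.2]
tcp_rot: [2.73, 1.57, 1.099]
ft_force: [0.5, -0.2, -2.8]
opening: 0.733
```

```bash
python3 go.py 657.8 205.4 53.3 -1.629 1; python3 snap.py w28
```

```text
39.38 [657.8 204.9  65.2] -1.631 [-1.e+00  2.e-04 -5.e-04] F [ 0.5 -0.2 -2.8] op 69.7
psi -1.629 q6 end ~ 1.93 rows 1
[[11.9, -0.0, -0.5, -0.002, -0.0, -0.0]]
39.375 [657.8 204.9  65.2] 0.008
-1.631 [-1.e+00  2.e-04 -5.e-04]
```

View pics/w28.png

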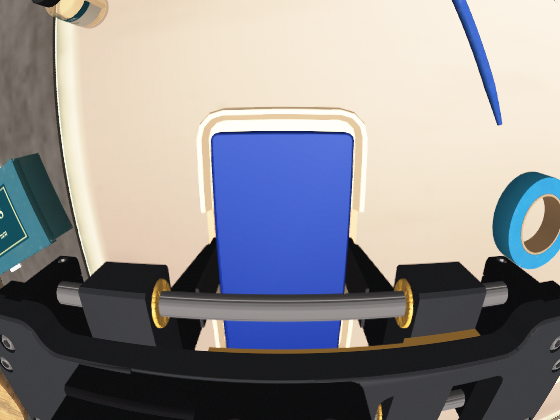

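Centred between the lips. Lower and release.

Request:
step_arm(
  rows=[
    [8,0,-0.5,0,0,0],
    [3.5,0,0,0,0,0],
    [0.8,0,0,0,0,0],
    [0,0,0,0,0,0],
  ],
)

```text
t: 39.92
eef_pos: [658.4, 205.6, 53.4]
tcp_rot: [1.988, 1.568, 0.357]
ft_force: [-1.0, -0.2, -3.5]
opening: 0.736
```

```bash
python3 go.py 657.8 205.4 53.2 -1.629 1
```

```text
39.92 [658.4 205.6  53.4] -1.631 [-1.0e+00  2.1e-03 -9.0e-04] F [-1.  -0.2 -3.5] op 70.0
psi -1.629 q6 end ~ 1.93 rows 1
[[0.2, -0.6, 0.2, -0.002, -0.001, -0.002]]
```

Request:
step_arm(
  rows=[
    [0.6,0,0,0,0,0],
    [0.4,0,0,0,0,0],
    [0,0,0,0,0,0],
  ],
)

```text
t: 40.3
eef_pos: [658.5, 205.6, 53.3]
tcp_rot: [1.924, 1.568, 0.293]
ft_force: [0.1, -0.1, -2.1]
opening: 0.736
```

Request:
step_arm(
  rows=[
    [0,0,0,0,0,0],
    [0,0,0,0,0,0],
  ],
  grip=74,
)

```text
t: 40.55
eef_pos: [658.9, 205.7, 53.5]
tcp_rot: [1.923, 1.567, 0.293]
ft_force: [-0.1, -0.6, -0.8]
opening: 0.772
```

Request:
step_arm(
  rows=[
    [0,0,0,0,0,0],
    [0,0,0,0,0,0],
    [-15,0,0,0,0,0],
    [-40,0,0,0,0,0],
    [-50,0,0,0,0,0],
    [-50,0,0,0,0,0],
    [-20,0,0,0,0,0],
    [0,0,0,0,0,0],
  ],
  grip=90,
)

```text
t: 41.55
eef_pos: [658.3, 205.5, 239.4]
tcp_rot: [1.883, 1.563, 0.252]
ft_force: [-0.5, 0.4, -0.6]
opening: 0.943
```

```bash
python3 snap.py w29; python3 - <<'E'
from h import *
for n in('top','scene'):
    im=env.read_camera(n); cv2.imwrite(f'pics/{n}9.png',im[:,:,::-1])
crop(env.read_camera('top'),90,130,390,290,2.6,'top9c.png')
crop(env.read_camera('scene'),170,140,350,290,4,'scene9c.png')
E
```

```text
41.55 [658.3 205.5 239.4] 0.013
-1.6308 [-1.      0.0077 -0.0025]
```

View pics/w29.png

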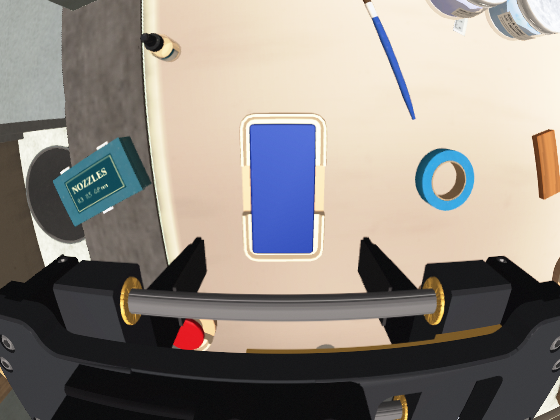

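View pics/top9c.png

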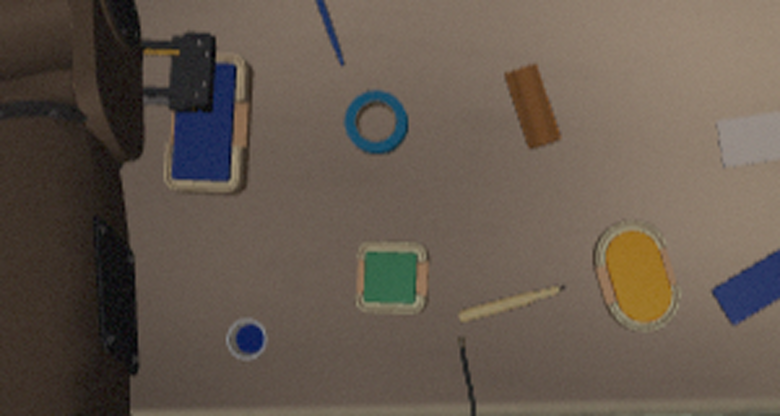

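View pics/scene9c.png

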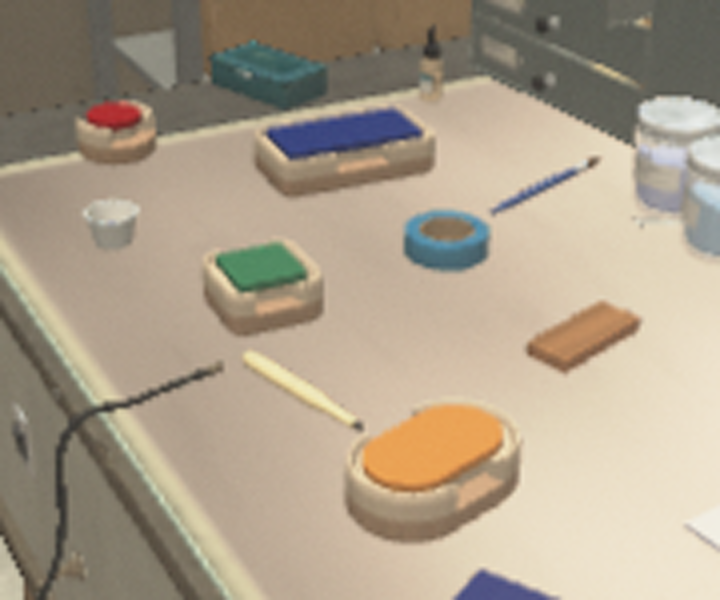

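```bash
python3 -c "
from cell import env
print(env.job_done()); print(env.state()['t'])"
```

```text
the job is handed in; nothing more can be done
None
the job is handed in; nothing more can be done
```

I took the stack apart from the top down and set each blank in the mould of its own shape: red disc, then green square, amber stadium and blue rectangle. I handed the job in at about 42 s, with the arm clear above the work.

- **Seating:** wrist, top and scene pictures show all four blanks flat on their ledges, inside the lips and roughly centred. In the last top picture the arm hid the disc mould. I checked the disc from the wrist picture just after its release and from the last scene picture.
- **Right blue blank:** the piece at the bottom of the stack matched the 146 x 70 mm outline. I left the two look-alike blue pieces on the table alone.
- **Bystanders:** I never touched the mixing cup or the tape roll. They look unmoved in the last pictures, but I did not measure them again.
- **Forces:** wrist force at the end of every move stayed within about 4 N.
- **Disagreement:** mould positions from the top camera were up to about 7 mm off the wrist-camera ones. I went by the wrist camera, whose views agreed to within about 1 mm, and all four placements came out centred.

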